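# Reset the ratchet feed of a microtome drum

### The arm

A 6-joint arm with a two-finger parallel gripper is mounted at the origin on a cart in front of the work surface, level with it; the furniture and walls round the work are solid. World frame = base frame: x ahead of the robot, y to its left, z up, the work surface at z = 0. Lengths are in mm, angles in rad, forces in N, time in s.
With the tool pointing down it reaches from about 350 to 875 mm from the base axis. Payload 4.2 kg.
Tool frame: the origin (TCP) lies midway between the tips of the shut fingers; the grasp point (between the pads) lies 19 mm behind it (arm.grip_point_offset is the z of the grasp point in the tool frame, in mm); z points along the fingers, x is the direction in which the jaws open and shut, and the axes are right-handed (so a half turn about z gives the same grasp; the last joint's range is limited). The gripper opens to 85 mm and grips with 20 to 120 N. Pads are 22 mm wide; open, the fingers measure 114 mm over their backs; the gripper's body (76 mm by 85 mm) begins 54 mm behind the grasp point. The pads swing forward as they close: fully open they stand 13 mm farther back than shut.
Start: joints at [-1.058, 0.385, 0.008, 0, -1.194, -0.259], TCP at [156.944, -604.953, 231.312] pointing down, gripper open.
Joint ranges: [-3.14, 3.14], [-1.21, 2.06], [-1.07, 1.41], [-3.16, 2.05], [-2.99, -0.16], [-3.1, 3.1]. Speed limits (rad/s): [2.79, 2.79, 3.14, 3.14, 3.14, 3.14].

### API

Orientations are given as a unit quaternion [x, y, z, w].
In Python, from bench import arm gives the robot as it stands.
- The arm moves only by the shell command python3 -m jog 'ROWS'. ROWS is JSON, a list of rows, each an object of numbers: "hand": the finger opening in mm, from 0 to 85.4; "dx", "dy", "dz": the shift along the tool's x, y, z in mm; "rx", "ry", "rz": the turn, a rotation vector about the tool's x, y, z in rad. A call has 1 to 5 rows; each row shifts and turns the commanded pose from where the row before left it, along the tool's axes as they then stand; what a row does not reach is not made up. A row lasts 1/12 s, in which the tool goes at most 41.7 mm and 7.16 degrees, less where a joint would pass 70% of its speed; a pose out of reach is approached as far as the arm can. A call with a gripper value outside its range is refused whole. The fingers move at their own pace and stop on an object; the grip force is fixed at half the most. Time passes only in rows, so rows that do not move let the fingers close. It gives the time, the measured TCP pose, the force and the opening at its end, in the units of the state.
- arm.read_state(): the state, without advancing time (a new reading comes with each control period).
- arm.get_image(name): name is "scene" or "top" or "wrist"; returns a dict with "img" (420x560x3 uint8, red, green, blue), "depth" (420x560 float32, mm along the optical axis (not along the pixel's ray), 0 where there is no reading), "intrinsics" (3x3 intrinsics, pixels), "R" (3x3) and "t" (3): a world point X has camera coordinates R X + t; the wrist camera has in their place "T_tool_cam" (4x4, takes a point from camera to tool coordinates, whose origin is the TCP and whose axes are the tool frame's). Camera axes: x right, y down, z forward; pixel columns grow to the right and rows downward; lengths in mm; the calibration is good to about 2 mm. A picture is of the moment at which its call begins: read the wrist's pose just before it.
- arm.job_done(): hands the job in, once; it reports no verdict.
The state is a dict: "clock": time; "joints": joint angles; "joint_vel": joint speeds; "joint_efforts": joint torques, N m; "position": TCP position; "ee_rot": TCP orientation; "contact_force": force on the tool from outside, world axes, zero at the start; "wrist_torque": the same for the moment, N m; "gripper_width": finger opening in mm.
Only numpy, scipy, OpenCV 4.12 (cv2) and the standard library are available. Lean on these libraries where they do the work, as an engineer would, in place of code of your own. Each camera call takes 0.05 s, during which the arm holds its last target.

### The job

The section-feed drum of the bench microtome unit has been wound up and must be reset. Lift the pawl clear of the toothed wheel and lay it right back on its rest, wind the drum back hand over hand by its spokes (tops of the spokes going away from the robot) until it comes up against its end stop, then swing the pawl over again and let it drop fully home in the teeth, and let go of everything. Do not disturb the specimen jar, the slide box or the beaker standing round the unit.

Things in the scene. Friction and masses are not known exactly. Their poses are not given: they have to be found in the camera images.
- feed_unit: Fixed grey unit on the bench: base plate 220x160x12 mm, two cheeks, a level grooved aluminium drum 64 mm thick between them. Origin on the bench below the middle of the drum axis. x (level) points away from the robot within 0.35 rad, y runs left along the drum axis, z up; offsets below are in this frame. Highest fixed part 160 mm, spoke tops 185 mm, pawl swung upright 215 mm.
- drum_axis (a point): Centre of the spoked hub (24 mm radius) on the drum axis: 80 mm to +y of the unit's origin, 95 mm up. Six round steel spokes 12 mm thick, 60 deg apart, stand out in the plane through here square to the axis, ends at 90 mm radius. Pinch one from above, fingers on its +y and -y sides, 75 mm out; it turns between the fingers. The +y cheek (30 mm radius) ends 35 mm to -y of this plane.
- drum (a joint): Drum turn, rad: 0 at its hard end stop, 2.2 to 2.9 at the start; winding back lowers it (spoke tops go to the unit's +x). Spoke k = 0..5 leans k x 1.0472 - value rad from straight up toward +x. It stays where left (friction 0.16 N m, about 2 N at the spokes). One hold serves only about 1 rad either side of straight up, so two or more holds are needed. With the pawl in the teeth it cannot go back.
- pawl (a joint): Pawl angle, rad: 0 fully home in the teeth, up to 0.2 with its nose on the slope of a tooth, clear of the teeth above 0.25, 2.5 lying on its rest. A plain heavy arm (about 0.16 kg), no spring: below 1.3 it falls toward the teeth, above 1.7 it falls back on its rest and stays. With the drum at its end stop it falls right home.
- pawl_pivot (a point): Middle of the pawl's fixed pivot: 85 mm to +x and 58 mm to -y of the unit's origin, 142 mm up. The pawl is a dark steel arm 72 mm long that points from here to -x, onto the top of the toothed wheel (110 mm across, 12 mm wide, 12 saw teeth), and swings up and over to +x about a line parallel to the unit's y.
- pawl_pin (a point): Grip point of the pawl's round steel cross pin: 12 mm thick, parallel to the unit's y, stands out 57 mm to -y from the pawl, ends in an 18 mm collar; the point is 34 mm to -y of the pivot point. At pawl angle a it is 56 cos a - 4 sin a mm to -x of the pivot and 56 sin a + 4 cos a mm above it. Pinch from above, fingers on its +x and -x sides; it turns between them.
- jar_mid (a point): Specimen jar with a white lid, 49 mm diameter, 68 mm tall, loose, standing on the bench on the -y side of the unit; the point is at its centre, half-way up. Leave alone.
- slides_mid (a point): Closed dark blue slide box, 94 x 117 x 38 mm, loose, on the bench on the +y side of the unit; the point is at its centre, half-way up. Leave alone.
- beaker_mid (a point): Empty clear beaker, 66 mm diameter, 88 mm tall, loose, on the bench at the far +y side of the unit; the point is at its centre, half-way up. Leave alone.

How it is judged (in metres and radians):
On the way, in this order (a step that is already met when the one before it is completed fails the run):
1. the pawl is lifted clear and lies back on its rest, with the drum not yet wound back (value of joint pawl above 2.35 rad and value of joint drum above 2 rad), for 0.2 s.
2. the drum is wound back against its end stop while the pawl lies on its rest (value of joint drum below 0.06 rad and value of joint pawl above 2.3 rad), for 0.2 s.
3. the pawl is dropped home in the teeth (value of joint each of drum, pawl below 0.06 rad), for 0.2 s.
At the end, for the whole second after the job is handed in: The drum is within 0.06 rad of its end stop, the pawl is within 0.06 rad of fully home in the teeth, both are at rest and let go, and the jar, slide box and beaker are within 30 mm of where they stood (all of step 3 and velocity of joint each of drum, pawl below 0.05 rad/s); the robot touches nothing.
It fails at once if the specimen jar is moved more than 30 mm (distance of jar_mid from where it was at the start of the episode above 0.03 m).
It fails at once if the slide box is moved more than 30 mm (distance of slides_mid from where it was at the start of the episode above 0.03 m).
It fails at once if the beaker is moved more than 30 mm (distance of beaker_mid from where it was at the start of the episode above 0.03 m).
It also fails if it takes over 66 s, if anything falls off the work surface, if the arm or the gripper's body presses on something with over 40 N, if the wrist force passes 120 N, or if a joint passes its speed limit or range.

## Working session

There is one attempt and no reset: what is moved stays moved. The work goes in short steps, Python scripts to look and compute and a shell command to move; the robot and the scene stay as the last step left them, time stands still between calls to the robot, and variables do not carry over. Pictures are saved under pics/ and viewed, and the job is handed in when it is done.

```bash
ls; mkdir -p pics; python3 - <<'E'
from bench import arm
import cv2,numpy as np
s=arm.read_state();print(s)
for n in("scene","top"):
    d=arm.get_image(n);cv2.imwrite(f"pics/{n}0.png",d["img"][:,:,::-1]);print(n,d["intrinsics"],d["R"],d["t"]);np.savez(f"{n}0.npz",**d)
E
```

```text
pics
{'clock': 0.0, 'joints': array([-1.05838372e+00,  3.85562024e-01,  6.65322862e-03, -5.19705804e-04,
       -1.19398271e+00, -2.58604112e-01]), 'joint_vel': array([ 0.00047276, -0.00056979, -0.00123656,  0.00183818,  0.00012053,
        0.00061582]), 'joint_efforts': array([ 1.18584667e-03, -3.92287517e+01,  1.88409913e+01,  4.18645084e+00,
       -4.64533368e-03, -9.16405085e-07]), 'position': array([ 156.81976488, -604.41738426,  230.22592202]), 'ee_rot': array([ 6.12001831e-01,  7.90855615e-01,  6.30309972e-04, -8.70908071e-04]), 'contact_force': array([-0.4792929 ,  0.34214669,  0.08642548]), 'wrist_torque': array([-0.01142932,  0.02955065, -0.02337798]), 'gripper_width': 85.49383652712595}
scene [[436.78632148   0.         266.60249886]
 [  0.         436.78632148 214.60943343]
 [  0.           0.           1.        ]] [[-0.65187155 -0.75804287 -0.02084449]
 [-0.48833292  0.44064933 -0.75323245]
 [ 0.5801676  -0.48083175 -0.65742405]] [345.86455605 339.35544975 650.95346998]
top [[443.96824392   0.         278.34609411]
 [  0.         443.96824392 213.88963767]
 [  0.           0.           1.        ]] [[-0.03074059 -0.99948728 -0.00895489]
 [-0.99450627  0.03148182 -0.09983076]
 [ 0.10006149  0.00583684 -0.99496413]] [  15.49042626  562.8689075  1143.40476585]
```

View pics/scene0.png

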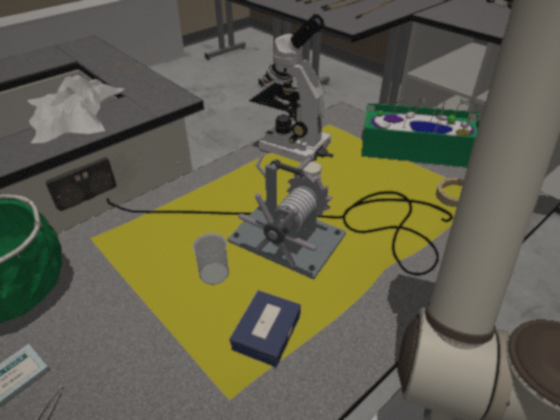

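View pics/top0.png

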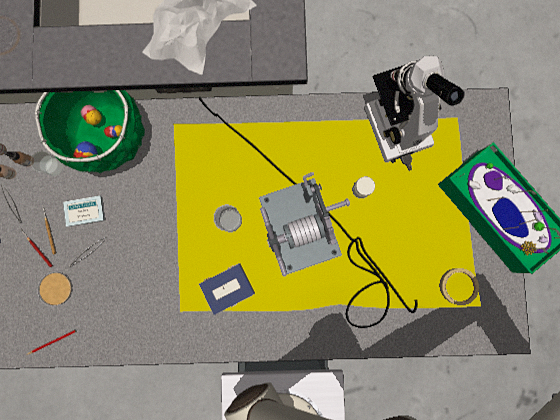

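The unit sits at about (302,228) in the top view, with the slide box at (228,290), the beaker at (228,217) and the jar lid at (364,187). The pawl pin's collar shows near (347,203). I'll zoom in to measure.

```bash
python3 - <<'E'
import cv2,numpy as np
d=np.load("top0.npz");im=d["img"][160:300,190:390,::-1]
cv2.imwrite("pics/topz.png",cv2.resize(im,(800,560),interpolation=cv2.INTER_CUBIC))
d=np.load("scene0.npz");im=d["img"][140:290,210:410,::-1]
cv2.imwrite("pics/scz.png",cv2.resize(im,(800,600),interpolation=cv2.INTER_CUBIC))
E
```

```text
(no output)
```

View pics/topz.png

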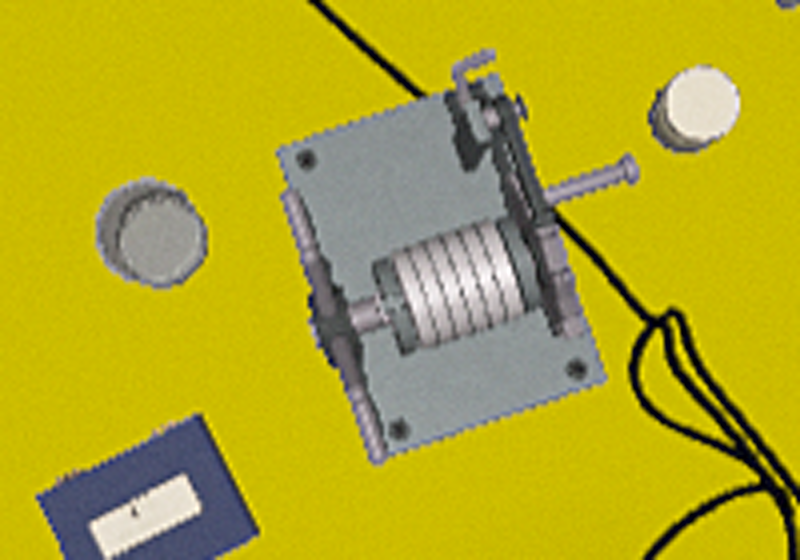

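View pics/scz.png

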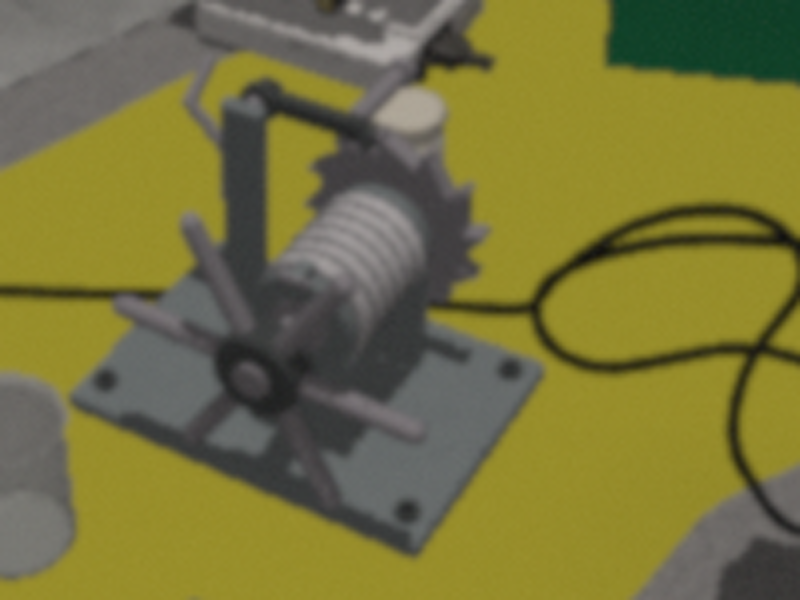

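```bash
cat > h.py <<'E'
import numpy as np, cv2
def ray(d,u,v):
    K,R,t=d["intrinsics"],d["R"],d["t"]
    c=-R.T@t; r=R.T@np.linalg.inv(K)@np.array([u,v,1.]); return c,r
def onz(d,u,v,z):
    c,r=ray(d,u,v); return c+r*(z-c[2])/r[2]
def onplane(d,u,v,p,n):
    c,r=ray(d,u,v); return c+r*((p-c)@n)/(r@n)
def proj(d,X):
    q=d["R"]@X+d["t"]; q=d["intrinsics"]@q; return q[:2]/q[2]
E
python3 - <<'E'
from h import *
t=dict(np.load("top0.npz"));s=dict(np.load("scene0.npz"))
tz=lambda a,b:(190+(a+.5)/4-.5,160+(b+.5)/4-.5)
sz=lambda a,b:(210+(a+.5)/4-.5,140+(b+.5)/4-.5)
P=[onz(t,*tz(*q),12) for q in [(278,152),(378,458),(605,380),(500,80)]]
print(np.round(P,1)); 
for i in range(4):
    e=P[(i+1)%4]-P[i];print(np.linalg.norm(e),np.arctan2(e[1],e[0]))
S=[onz(s,*sz(*q),12) for q in [(72,398),(415,553),(543,372)]]
print("scene",np.round(S,1)); 
for i in range(2):
    e=S[i+1]-S[i];print(np.linalg.norm(e),np.arctan2(e[1],e[0]))
E
```

```text
[[ 610.2   48.3   12. ]
 [ 404.5  -12.3   12. ]
 [ 451.1 -164.1   12. ]
 [ 654.4 -102.5   12. ]]
214.46962872037093 -2.8551250572747557
158.82606369162954 -1.273009797336194
212.3867902887014 0.2942807158117874
157.15677361366636 1.855408337070823
scene [[ 607.8   47.8   12. ]
 [ 401.7  -14.2   12. ]
 [ 447.4 -162.1   12. ]]
215.1988618768317 -2.8492078079717524
154.72580185178106 -1.2711161981304708
```

```bash
cat >> h.py <<'E'
def cloud(d):
    v,u=np.mgrid[0:420,0:560]; z=d["depth"].astype(float); m=z>0
    K=d["intrinsics"]; q=np.stack([(u-K[0,2])/K[0,0]*z,(v-K[1,2])/K[1,1]*z,z],-1)
    return (q-d["t"])@d["R"],m
def Rz(a): return np.array([[np.cos(a),-np.sin(a),0],[np.sin(a),np.cos(a),0],[0,0,1]])
E
python3 - <<'E'
from h import *
t=dict(np.load("top0.npz"));s=dict(np.load("scene0.npz"))
X,m=cloud(t)
tz=lambda a,b:(int(round(190+(a+.5)/4-.5)),int(round(160+(b+.5)/4-.5)))
sz=lambda a,b:(int(round(210+(a+.5)/4-.5)),int(round(140+(b+.5)/4-.5)))
for n,q in dict(pl=(420,250),sp1=(295,205),sp1b=(312,260),sp2=(370,430),sp2b=(352,380),hub=(330,320),drum=(460,280),collar=(628,168),pin=(580,185),pawl=(520,170),pivot=(515,108),jar=(700,105)).items():
    u,v=tz(*q);print(n,u,v,np.round(X[v,u],1), "Uyaw",np.round(Rz(-.292)@X[v,u],1))
Y,m=cloud(s)
for n,q in dict(t1=(190,228),t2=(125,303),t3=(415,430),t4=(328,490),t5=(340,285),t6=(200,430),cap=(250,378),r1=(225,290),r2=(180,325),r3=(350,405)).items():
    u,v=sz(*q);print(n,u,v,np.round(Y[v,u],1), "Uyaw",np.round(Rz(-.292)@Y[v,u],1))
E
```

```text
pl 295 222 [533.2 -42.6 114.7] Uyaw [ 498.4 -194.3  114.7]
sp1 263 211 [563.9  35.2 103.5] Uyaw [ 550.1 -128.6  103.5]
sp1b 268 225 [523.7  21.8 171. ] Uyaw [ 507.8 -129.9  171. ]
sp2 282 267 [425.1  -7.4 101.5] Uyaw [ 404.9 -129.5  101.5]
sp2b 278 255 [454.    0.8 170.6] Uyaw [ 435.  -129.9  170.6]
hub 272 240 [491.   14.7 118.7] Uyaw [ 474.4 -127.3  118.7]
drum 305 230 [512.1 -65.5 128.5] Uyaw [ 471.6 -210.1  128.5]
collar 347 202 [ 573.2 -165.1  156.2] Uyaw [ 501.4 -323.1  156.2]
pin 335 206 [ 565.3 -137.2  150.7] Uyaw [ 501.8 -294.1  150.7]
pawl 320 202 [ 575.7 -102.   152.5] Uyaw [ 521.9 -263.4  152.5]
pivot 318 187 [611.2 -98.5 155. ] Uyaw [ 557.  -270.3  155. ]
jar 365 186 [ 623.2 -225.6   71.6] Uyaw [ 531.9 -395.5   71.6]
t1 257 197 [522.9  26.  171.1] Uyaw [ 508.2 -125.6  171.1]
t2 241 215 [566.4  35.6 103.1] Uyaw [ 552.6 -129.   103.1]
t3 313 247 [407.2 -12.8  97.3] Uyaw [ 386.3 -129.5   97.3]
t4 292 262 [451.4  -1.3  28.2] Uyaw [ 431.9 -131.2   28.2]
t5 295 211 [444.5   1.1 171.7] Uyaw [ 426.  -126.9  171.7]
t6 260 247 [520.3  26.   38.4] Uyaw [ 505.8 -124.8   38.4]
cap 272 234 [483.9  23.5 100.2] Uyaw [ 470.1 -116.8  100.2]
r1 266 212 [504.1  20.4 142.3] Uyaw [ 488.6 -125.6  142.3]
r2 255 221 [532.6  26.2 103.5] Uyaw [ 517.6 -128.2  103.5]
r3 297 241 [438.3  -0.6  98.6] Uyaw [ 419.6 -126.7   98.6]
```

Depth readings agree across both views. In the yaw-0.292 frame the spoke plane is y≈-129 and the drum axis is x≈470. The pawl is home, and the leans of about ±0.5 rad put the drum near 2.62. That puts the unit origin at about (511,-65). Next I move over the pawl pin.

```bash
python3 -m jog '[{"dx":12,"dy":18,"dz":-10,"hand":50},{"dx":17,"dy":25.5,"dz":-10},{"dx":17,"dy":25.5,"dz":-10},{"dx":17,"dy":25.5},{"dx":17,"dy":25.5}]'; python3 -m jog '[{"dx":17,"dy":25.5},{"dx":17,"dy":25.5},{"dx":17,"dy":25.5},{"dx":17,"dy":25.5},{"dx":17,"dy":25.5}]'; python3 -m jog '[{"dx":17,"dy":25.5},{"dx":17,"dy":25.5},{"dx":17,"dy":25.5},{"dx":17,"dy":25.5},{"dx":17,"dy":25.5}]'
```

```text
$[0]: bad value
$[0]: bad value
$[0]: bad value
```

```bash
python3 -m jog '[{"dx":12,"dy":18,"dz":-10,"rx":0,"ry":0,"rz":0,"hand":50}]'; python3 -m jog --help | head -30
```

```text
clock: 0.18
position: [169.5, -588.8, 238.0]
ee_rot: [0.613, 0.79, 0.001, -0.003]
contact_force: [0.0, 0.3, 0.9]
gripper_width: 75.2invalid input: not JSON, or not a number
```

```bash
python3 -m jog '[{"dx":17,"dy":25,"dz":-10,"rx":0,"ry":0,"rz":0,"hand":50},{"dx":17,"dy":25,"dz":-10,"rx":0,"ry":0,"rz":0,"hand":50},{"dx":20,"dy":30,"dz":0,"rx":0,"ry":0,"rz":0,"hand":50},{"dx":20,"dy":30,"dz":0,"rx":0,"ry":0,"rz":0,"hand":50},{"dx":20,"dy":30,"dz":0,"rx":0,"ry":0,"rz":0,"hand":50}]'; python3 -m jog '[{"dx":20,"dy":30,"dz":0,"rx":0,"ry":0,"rz":0,"hand":50},{"dx":20,"dy":30,"dz":0,"rx":0,"ry":0,"rz":0,"hand":50},{"dx":20,"dy":30,"dz":0,"rx":0,"ry":0,"rz":0,"hand":50},{"dx":20,"dy":30,"dz":0,"rx":0,"ry":0,"rz":0,"hand":50},{"dx":20,"dy":30,"dz":0,"rx":0,"ry":0,"rz":0,"hand":50}]'; python3 -m jog '[{"dx":20,"dy":30,"dz":0,"rx":0,"ry":0,"rz":-0.1,"hand":50},{"dx":0,"dy":0,"dz":0,"rx":0,"ry":0,"rz":-0.12,"hand":50},{"dx":0,"dy":0,"dz":0,"rx":0,"ry":0,"rz":-0.12,"hand":50},{"dx":0,"dy":0,"dz":0,"rx":0,"ry":0,"rz":-0.12,"hand":50},{"dx":0,"dy":0,"dz":0,"rx":0,"ry":0,"rz":-0.12,"hand":50}]'; python3 -m jog '[{"dx":0,"dy":0,"dz":0,"rx":0,"ry":0,"rz":-0.12,"hand":50},{"dx":0,"dy":0,"dz":0,"rx":0,"ry":0,"rz":-0.12,"hand":50},{"dx":0,"dy":0,"dz":0,"rx":0,"ry":0,"rz":-0.12,"hand":50},{"dx":0,"dy":0,"dz":0,"rx":0,"ry":0,"rz":-0.12,"hand":50},{"dx":0,"dy":0,"dz":0,"rx":0,"ry":0,"rz":-0.12,"hand":50}]'
```

```text
clock: 0.6
position: [283.9, -461.2, 261.1]
ee_rot: [0.612, 0.791, 0.0, -0.0]
contact_force: [2.1, 0.3, -0.3]
gripper_width: 50.1
clock: 1.02
position: [404.0, -326.5, 261.0]
ee_rot: [0.612, 0.791, 0.0, -0.0]
contact_force: [0.1, -0.5, 0.0]
gripper_width: 50.2
clock: 1.43
position: [427.4, -300.7, 260.8]
ee_rot: [0.357, 0.934, 0.0, -0.001]
contact_force: [-0.5, 0.1, -0.8]
gripper_width: 50.1
clock: 1.85
position: [427.1, -301.1, 260.8]
ee_rot: [0.066, 0.998, 0.0, -0.0]
contact_force: [-0.2, -0.5, -0.1]
gripper_width: 50.0
```

```bash
python3 -m jog '[{"dx":0,"dy":0,"dz":0,"rx":0,"ry":0,"rz":-0.12,"hand":50},{"dx":0,"dy":0,"dz":0,"rx":0,"ry":0,"rz":-0.12,"hand":50},{"dx":0,"dy":0,"dz":0,"rx":0,"ry":0,"rz":-0.12,"hand":50},{"dx":0,"dy":0,"dz":0,"rx":0,"ry":0,"rz":-0.07,"hand":50},{"dx":0,"dy":0,"dz":0,"rx":0,"ry":0,"rz":0,"hand":50}]'
cat >> h.py <<'E'
from scipy.spatial.transform import Rotation
YAW=.292
ORG=np.array([510.6,-64.8,0])
def U2W(p): return ORG+Rz(YAW)@np.array(p,float)
def W2U(p): return Rz(-YAW)@(np.array(p)-ORG)
def tell(goal=None,yaw=None):
    "goal: grasp point in unit frame; prints shift along tool axes"
    from bench import arm
    s=arm.read_state();R=Rotation.from_quat(s["ee_rot"]).as_matrix();off=arm.grip_point_offset
    g=s["position"]+R@np.array([0,0,off])
    print("t %.2f w %.1f F %s gripU %s"%(s["clock"],s["gripper_width"],np.round(s["contact_force"],1),np.round(W2U(g),1)),"tool x,y,z in U:\n",np.round(Rz(-YAW)@R,3).tolist(),"off",off)
    if goal is not None: print("shift tool",np.round(R.T@(U2W(goal)-g),1))
    return s
E
python3 -c "
from h import *;tell((29,-92,146))"
```

```text
clock: 2.27
position: [427.1, -301.2, 260.8]
ee_rot: [-0.146, 0.989, 0.0, -0.0]
contact_force: [0.5, 0.3, 0.6]
gripper_width: 49.8
t 2.27 w 49.8 F [0.5 0.3 0.6] gripU [-148.  -202.3  279.5] tool x,y,z in U:
 [[-1.0, -0.002, -0.001], [-0.002, 1.0, 0.001], [0.001, 0.001, -1.0]] off -18.700000000000003
shift tool [-177.3  109.9  133.5]
```

```bash
python3 -m jog '[{"dx":-30,"dy":18,"dz":0,"rx":0,"ry":0,"rz":0,"hand":50},{"dx":-30,"dy":18,"dz":0,"rx":0,"ry":0,"rz":0,"hand":50},{"dx":-30,"dy":18,"dz":0,"rx":0,"ry":0,"rz":0,"hand":50},{"dx":-30,"dy":18,"dz":0,"rx":0,"ry":0,"rz":0,"hand":50},{"dx":-30,"dy":18,"dz":0,"rx":0,"ry":0,"rz":0,"hand":50}]'; python3 -m jog '[{"dx":-28,"dy":19,"dz":20,"rx":0,"ry":0,"rz":0,"hand":50},{"dx":0,"dy":0,"dz":20,"rx":0,"ry":0,"rz":0,"hand":50},{"dx":0,"dy":0,"dz":0,"rx":0,"ry":0,"rz":0,"hand":50}]'
python3 - <<'E'
from h import *
from bench import arm
s=tell((29,-92,146))
d=arm.get_image("wrist");cv2.imwrite("pics/w1.png",d["img"][:,:,::-1])
np.savez("w1.npz",pos=s["position"],q=s["ee_rot"],**d)
K=d["intrinsics"];T=d["T_tool_cam"]
R=Rotation.from_quat(s["ee_rot"]).as_matrix()
z=d["depth"].astype(float);v,u=np.mgrid[0:420,0:560]
q=np.stack([(u-K[0,2])/K[0,0]*z,(v-K[1,2])/K[1,1]*z,z],-1)
w=(q@T[:3,:3].T+T[:3,3])@R.T+s["position"]
U=(w-ORG)@Rz(YAW)
np.save("w1U.npy",U)
# pin ridge: points near z 135..160, y -115..-75
for y in (-75,-85,-92,-100,-105):
    m=(abs(U[...,1]-y)<2)&(U[...,2]>142)&(U[...,2]<165)&(abs(U[...,0]-30)<25)&(z>0)
    if m.sum(): print(y,m.sum(),U[...,0][m].min(),U[...,0][m].max(),U[...,2][m].max())
E
```

```text
clock: 2.68
position: [545.6, -170.5, 261.2]
ee_rot: [-0.145, 0.989, 0.0, -0.0]
contact_force: [0.1, -0.8, -0.3]
gripper_width: 50.0
clock: 2.93
position: [564.5, -143.5, 216.3]
ee_rot: [-0.146, 0.989, 0.002, -0.005]
contact_force: [-0.4, -0.5, -1.1]
gripper_width: 49.9
t 2.93 w 49.9 F [-0.4 -0.5 -1.1] gripU [ 29.2 -90.9 235. ] tool x,y,z in U:
 [[-1.0, -0.001, -0.009], [-0.001, 1.0, 0.005], [0.009, 0.005, -1.0]] off -18.700000000000003
shift tool [-0.6 -1.5 89. ]
-75 87 26.009321560355048 37.76106285321498 154.05983302921413
-85 90 26.036396766003346 37.637290949396125 153.55208251924518
-92 91 26.07188163753278 37.548088384879335 153.6650249496961
-100 90 26.84775753221403 37.46351117274296 153.97130853692954
-105 91 26.856069588807895 38.225666305548465 153.41224829859385
```

View pics/w1.png

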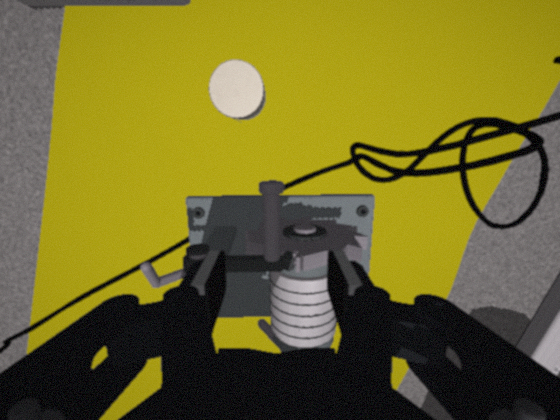

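The pin stands at pixel (270,215) between the open fingers, which reach (215–345). It measures x≈31, top z≈153.5, about 2 mm from the prediction. I'll descend on it and grip.

```bash
python3 -m jog '[{"dx":-2,"dy":-1,"dz":20,"rx":0,"ry":0,"rz":0,"hand":50},{"dx":0,"dy":0,"dz":20,"rx":0,"ry":0,"rz":0,"hand":50},{"dx":0,"dy":0,"dz":20,"rx":0,"ry":0,"rz":0,"hand":50},{"dx":0,"dy":0,"dz":15,"rx":0,"ry":0,"rz":0,"hand":45},{"dx":0,"dy":0,"dz":12,"rx":0,"ry":0,"rz":0,"hand":40}]'; python3 -m jog '[{"dx":0,"dy":0,"dz":0,"rx":0,"ry":0,"rz":0,"hand":20},{"dx":0,"dy":0,"dz":0,"rx":0,"ry":0,"rz":0,"hand":10},{"dx":0,"dy":0,"dz":0,"rx":0,"ry":0,"rz":0,"hand":5},{"dx":0,"dy":0,"dz":0,"rx":0,"ry":0,"rz":0,"hand":0},{"dx":0,"dy":0,"dz":0,"rx":0,"ry":0,"rz":0,"hand":0}]'
python3 -c "
from h import *;tell()"
```

```text
clock: 3.4
position: [568.1, -147.1, 134.5]
ee_rot: [-0.145, 0.989, -0.0, 0.0]
contact_force: [0.5, -0.7, 0.2]
gripper_width: 40.1
clock: 3.82
position: [568.7, -146.8, 135.9]
ee_rot: [-0.146, 0.989, -0.001, 0.001]
contact_force: [-1.9, -4.1, 1.5]
gripper_width: 9.6
t 3.82 w 9.6 F [-1.9 -4.1  1.5] gripU [ 32.  -95.3 154.6] tool x,y,z in U:
 [[-1.0, -0.001, 0.001], [-0.001, 1.0, -0.002], [-0.001, -0.002, -1.0]] off -18.700000000000003
```

The width is 9.6 and the grip point is 7 mm too high, so this is an uncertain hold. I'll reopen, go lower and regrip.

```bash
python3 -m jog '[{"dx":0,"dy":0,"dz":0,"rx":0,"ry":0,"rz":0,"hand":30},{"dx":0,"dy":0,"dz":0,"rx":0,"ry":0,"rz":0,"hand":30},{"dx":0,"dy":3,"dz":5,"rx":0,"ry":0,"rz":0,"hand":30},{"dx":0,"dy":0,"dz":4,"rx":0,"ry":0,"rz":0,"hand":30},{"dx":0,"dy":0,"dz":0,"rx":0,"ry":0,"rz":0,"hand":30}]';python3 -c "
from h import *;tell()"; python3 -m jog '[{"dx":0,"dy":0,"dz":0,"rx":0,"ry":0,"rz":0,"hand":10},{"dx":0,"dy":0,"dz":0,"rx":0,"ry":0,"rz":0,"hand":0},{"dx":0,"dy":0,"dz":0,"rx":0,"ry":0,"rz":0,"hand":0},{"dx":0,"dy":0,"dz":0,"rx":0,"ry":0,"rz":0,"hand":0},{"dx":0,"dy":0,"dz":0,"rx":0,"ry":0,"rz":0,"hand":0}]'
python3 - <<'E'
from h import *
from bench import arm
tell()
d=arm.get_image("scene");cv2.imwrite("pics/s2.png",cv2.resize(d["img"][100:290,210:410,::-1],(600,570),interpolation=cv2.INTER_CUBIC))
d=arm.get_image("wrist");cv2.imwrite("pics/w2.png",d["img"][:,:,::-1])
E
```

```text
clock: 4.23
position: [567.0, -142.5, 124.0]
ee_rot: [-0.146, 0.989, 0.0, -0.001]
contact_force: [-0.7, -0.4, -0.9]
gripper_width: 30.2
t 4.23 w 30.2 F [-0.7 -0.4 -0.9] gripU [ 31.6 -90.7 142.7] tool x,y,z in U:
 [[-1.0, -0.001, -0.002], [-0.001, 1.0, 0.001], [0.002, 0.001, -1.0]] off -18.700000000000003
clock: 4.65
position: [567.4, -142.9, 125.1]
ee_rot: [-0.146, 0.989, 0.0, -0.0]
contact_force: [-1.1, 0.7, -0.6]
gripper_width: 10.2
t 4.65 w 10.2 F [-1.1  0.7 -0.6] gripU [ 31.9 -91.2 143.8] tool x,y,z in U:
 [[-1.0, -0.001, -0.0], [-0.001, 1.0, 0.0], [0.0, 0.0, -1.0]] off -18.700000000000003
```

View pics/s2.png

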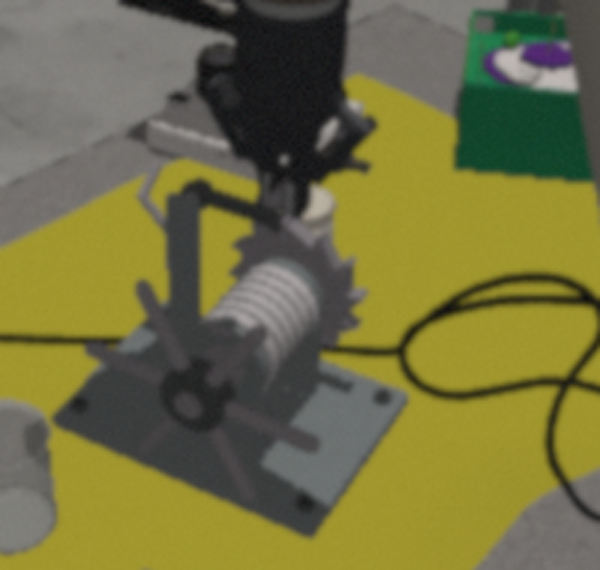

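View pics/w2.png

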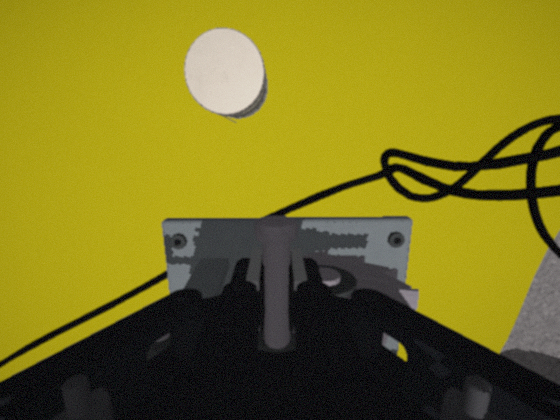

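Pin held between the fingers: in the wrist view it runs from (277,220) to (277,345). Now I work out the arc.

```bash
python3 - <<'E'
import numpy as np
a=np.linspace(0,2.4,21);x=-(56*np.cos(a)-4*np.sin(a));z=56*np.sin(a)+4*np.cos(a)
for i in range(20):print(round(a[i+1],2),"dx",round(-(x[i+1]-x[i]),1),"dz",round(-(z[i+1]-z[i]),1))
E
```

```text
0.12 dx -0.9 dz -6.7
0.24 dx -1.7 dz -6.5
0.36 dx -2.4 dz -6.3
0.48 dx -3.2 dz -5.9
0.6 dx -3.9 dz -5.5
0.72 dx -4.5 dz -5.0
0.84 dx -5.1 dz -4.4
0.96 dx -5.6 dz -3.8
1.08 dx -6.0 dz -3.1
1.2 dx -6.3 dz -2.4
1.32 dx -6.5 dz -1.6
1.44 dx -6.7 dz -0.8
1.56 dx -6.7 dz 0.0
1.68 dx -6.7 dz 0.8
1.8 dx -6.5 dz 1.6
1.92 dx -6.3 dz 2.4
2.04 dx -6.0 dz 3.1
2.16 dx -5.6 dz 3.8
2.28 dx -5.1 dz 4.4
2.4 dx -4.5 dz 5.0
```

```bash
python3 -m jog '[{"dx":-0.9,"dy":0,"dz":-6.7,"rx":0,"ry":0,"rz":0,"hand":0},{"dx":-1.7,"dy":0,"dz":-6.5,"rx":0,"ry":0,"rz":0,"hand":0},{"dx":-2.4,"dy":0,"dz":-6.3,"rx":0,"ry":0,"rz":0,"hand":0},{"dx":-3.2,"dy":0,"dz":-5.9,"rx":0,"ry":0,"rz":0,"hand":0},{"dx":-3.9,"dy":0,"dz":-5.5,"rx":0,"ry":0,"rz":0,"hand":0}]'; python3 -c "
from h import *;tell()"
```

```text
clock: 5.17
position: [577.0, -139.9, 156.1]
ee_rot: [-0.146, 0.989, 0.0, -0.003]
contact_force: [-5.8, -1.6, -4.3]
gripper_width: 10.0
t 5.17 w 10.0 F [-5.8 -1.6 -4.3] gripU [ 42.1 -91.1 174.8] tool x,y,z in U:
 [[-1.0, -0.0, -0.006], [-0.0, 1.0, 0.002], [0.006, 0.002, -1.0]] off -18.700000000000003
```

```bash
python3 -m jog '[{"dx":-4.5,"dy":0,"dz":-5.0,"rx":0,"ry":0,"rz":0,"hand":0},{"dx":-5.1,"dy":0,"dz":-4.4,"rx":0,"ry":0,"rz":0,"hand":0},{"dx":-5.6,"dy":0,"dz":-3.8,"rx":0,"ry":0,"rz":0,"hand":0},{"dx":-6,"dy":0,"dz":-3.1,"rx":0,"ry":0,"rz":0,"hand":0},{"dx":-6.3,"dy":0,"dz":-2.4,"rx":0,"ry":0,"rz":0,"hand":0}]'; python3 - <<'E'
from h import *
from bench import arm
tell()
d=arm.get_image("scene");cv2.imwrite("pics/s3.png",cv2.resize(d["img"][100:290,210:410,::-1],(600,570),interpolation=cv2.INTER_CUBIC))
E
```

```text
clock: 5.58
position: [600.5, -132.9, 178.3]
ee_rot: [-0.146, 0.989, -0.0, -0.006]
contact_force: [-16.4, 2.8, 17.6]
gripper_width: 10.0
t 5.58 w 10.0 F [-16.4   2.8  17.6] gripU [ 66.7 -91.1 197. ] tool x,y,z in U:
 [[-1.0, -0.001, -0.012], [-0.001, 1.0, 0.001], [0.012, 0.001, -1.0]] off -18.700000000000003
```

View pics/s3.png

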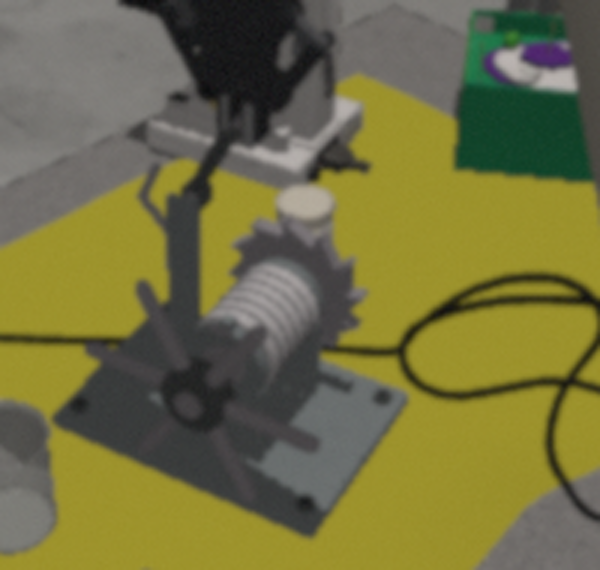

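Pawl follows, at about 1.2 rad. The force points outward, so I'll widen the arc slightly.

```bash
python3 -m jog '[{"dx":-5.5,"dy":0,"dz":-3,"rx":0,"ry":0,"rz":0,"hand":0},{"dx":-6.2,"dy":0,"dz":-1.5,"rx":0,"ry":0,"rz":0,"hand":0},{"dx":-6.7,"dy":0,"dz":0,"rx":0,"ry":0,"rz":0,"hand":0},{"dx":-6.7,"dy":0,"dz":0.8,"rx":0,"ry":0,"rz":0,"hand":0},{"dx":-6.7,"dy":0,"dz":1.6,"rx":0,"ry":0,"rz":0,"hand":0}]'; python3 -c "
from h import *;tell()"
```

```text
clock: 6.05
position: [636.5, -122.3, 182.0]
ee_rot: [-0.147, 0.989, -0.001, 0.001]
contact_force: [-3.1, -0.3, 3.9]
gripper_width: 9.7
t 6.05 w 9.7 F [-3.1 -0.3  3.9] gripU [104.  -91.3 200.7] tool x,y,z in U:
 [[-1.0, -0.002, 0.003], [-0.002, 1.0, -0.002], [-0.003, -0.002, -1.0]] off -18.700000000000003
```

```bash
python3 -m jog '[{"dx":-6.3,"dy":0,"dz":2.4,"rx":0,"ry":0,"rz":0,"hand":0},{"dx":-6,"dy":0,"dz":3.1,"rx":0,"ry":0,"rz":0,"hand":0},{"dx":-5.6,"dy":0,"dz":3.8,"rx":0,"ry":0,"rz":0,"hand":0},{"dx":-5.1,"dy":0,"dz":4.8,"rx":0,"ry":0,"rz":0,"hand":0},{"dx":-4.5,"dy":0,"dz":5.5,"rx":0,"ry":0,"rz":0,"hand":0}]'; python3 - <<'E'
from h import *
from bench import arm
tell()
d=arm.get_image("scene");cv2.imwrite("pics/s4.png",cv2.resize(d["img"][100:290,210:410,::-1],(600,570),interpolation=cv2.INTER_CUBIC))
E
```

```text
clock: 6.47
position: [663.7, -114.3, 160.2]
ee_rot: [-0.146, 0.989, -0.001, 0.002]
contact_force: [-4.5, 2.2, 9.2]
gripper_width: 9.5
t 6.47 w 9.5 F [-4.5  2.2  9.2] gripU [132.3 -91.4 178.9] tool x,y,z in U:
 [[-1.0, -0.002, 0.003], [-0.002, 1.0, -0.002], [-0.003, -0.002, -1.0]] off -18.700000000000003
```

View pics/s4.png

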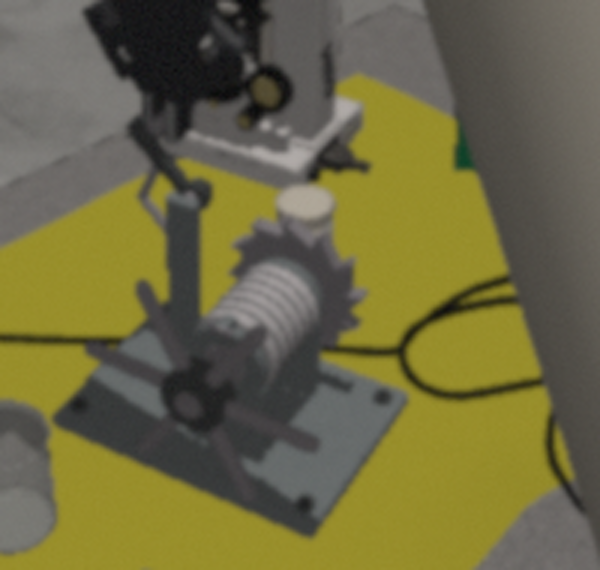

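The pawl now leans back at about 2.4 rad. I release, rise and look.

```bash
python3 -m jog '[{"dx":0,"dy":0,"dz":0,"rx":0,"ry":0,"rz":0,"hand":25},{"dx":0,"dy":0,"dz":0,"rx":0,"ry":0,"rz":0,"hand":40},{"dx":0,"dy":0,"dz":0,"rx":0,"ry":0,"rz":0,"hand":45},{"dx":0,"dy":0,"dz":-15,"rx":0,"ry":0,"rz":0,"hand":45},{"dx":0,"dy":0,"dz":-25,"rx":0,"ry":0,"rz":0,"hand":45}]'; python3 -m jog '[{"dx":0,"dy":0,"dz":-25,"rx":0,"ry":0,"rz":0,"hand":45},{"dx":0,"dy":0,"dz":-20,"rx":0,"ry":0,"rz":0,"hand":45},{"dx":30,"dy":0,"dz":-10,"rx":0,"ry":0,"rz":0.12,"hand":45},{"dx":0,"dy":0,"dz":0,"rx":0,"ry":0,"rz":0.12,"hand":45},{"dx":0,"dy":0,"dz":0,"rx":0,"ry":0,"rz":0.12,"hand":45}]'; python3 - <<'E'
from h import *
from bench import arm
tell()
d=arm.get_image("scene");cv2.imwrite("pics/s5.png",cv2.resize(d["img"][100:290,210:410,::-1],(600,570),interpolation=cv2.INTER_CUBIC));np.savez("s5.npz",**d)
E
```

```text
clock: 6.93
position: [660.7, -114.5, 194.5]
ee_rot: [-0.146, 0.989, 0.001, -0.003]
contact_force: [0.9, 0.4, 0.5]
gripper_width: 45.0
clock: 7.35
position: [633.4, -123.7, 254.7]
ee_rot: [0.037, 0.999, 0.0, 0.002]
contact_force: [-0.5, -0.5, -0.6]
gripper_width: 45.1
t 7.35 w 45.1 F [-0.5 -0.5 -0.6] gripU [100.5 -91.7 273.4] tool x,y,z in U:
 [[-0.934, 0.358, 0.004], [0.358, 0.934, -0.001], [-0.004, 0.0, -1.0]] off -18.700000000000003
```

View pics/s5.png

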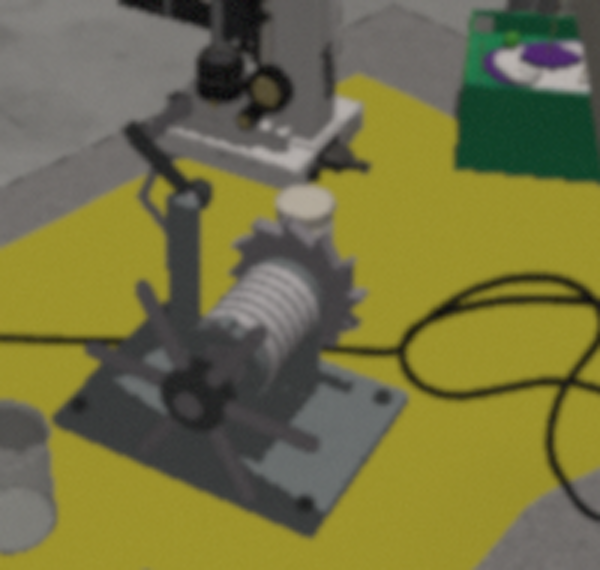

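Pawl lies on its rest, its arm end at about (135,130) against the hook at (150,190), and the drum has not moved. Next: turn the hand and go to the spoke leaning toward the robot.

```bash
python3 -m jog '[{"dx":0,"dy":0,"dz":0,"rx":0,"ry":0,"rz":0.12,"hand":45},{"dx":0,"dy":0,"dz":0,"rx":0,"ry":0,"rz":0.12,"hand":45},{"dx":0,"dy":0,"dz":0,"rx":0,"ry":0,"rz":0.12,"hand":45},{"dx":0,"dy":0,"dz":0,"rx":0,"ry":0,"rz":0.12,"hand":45},{"dx":0,"dy":0,"dz":0,"rx":0,"ry":0,"rz":0.12,"hand":45}]';python3 -m jog '[{"dx":0,"dy":0,"dz":0,"rx":0,"ry":0,"rz":0.12,"hand":45},{"dx":0,"dy":0,"dz":0,"rx":0,"ry":0,"rz":0.12,"hand":45},{"dx":0,"dy":0,"dz":0,"rx":0,"ry":0,"rz":0.12,"hand":45},{"dx":0,"dy":0,"dz":0,"rx":0,"ry":0,"rz":0.12,"hand":45},{"dx":0,"dy":0,"dz":0,"rx":0,"ry":0,"rz":0.12,"hand":45}]'
python3 -m jog '[{"dx":26,"dy":-21,"dz":0,"rx":0,"ry":0,"rz":0,"hand":45},{"dx":26,"dy":-21,"dz":0,"rx":0,"ry":0,"rz":0,"hand":45},{"dx":26,"dy":-21,"dz":0,"rx":0,"ry":0,"rz":0,"hand":45},{"dx":26,"dy":-21,"dz":0,"rx":0,"ry":0,"rz":0,"hand":45},{"dx":26,"dy":-21,"dz":0,"rx":0,"ry":0,"rz":0,"hand":45}]'
python3 -m jog '[{"dx":26,"dy":-21,"dz":0,"rx":0,"ry":0,"rz":0,"hand":45},{"dx":16,"dy":-12,"dz":20,"rx":0,"ry":0,"rz":0,"hand":45},{"dx":0,"dy":0,"dz":20,"rx":0,"ry":0,"rz":0,"hand":45},{"dx":0,"dy":0,"dz":0,"rx":0,"ry":0,"rz":0,"hand":45}]'
cat >> h.py <<'E'
def wristU(name):
    from bench import arm
    s=arm.read_state(); d=arm.get_image("wrist");cv2.imwrite(f"pics/{name}.png",d["img"][:,:,::-1])
    K=d["intrinsics"];T=d["T_tool_cam"];R=Rotation.from_quat(s["ee_rot"]).as_matrix()
    z=d["depth"].astype(float);v,u=np.mgrid[0:420,0:560]
    q=np.stack([(u-K[0,2])/K[0,0]*z,(v-K[1,2])/K[1,1]*z,z],-1)
    U=((q@T[:3,:3].T+T[:3,3])@R.T+s["position"]-ORG)@Rz(YAW); return U,z>0
E
python3 - <<'E'
from h import *
tell((-38,80,160))
U,m=wristU("w3");np.save("w3U.npy",U)
for x in (-60,-45,-40,-35,-30,-20,20,30,40):
    k=m&(abs(U[...,0]-x)<1.5)&(abs(U[...,1]-80)<20)&(U[...,2]>80)&(U[...,2]<195)
    if k.sum():print(x,k.sum(),np.round([U[...,1][k].min(),U[...,1][k].max(),U[...,2][k].max()],1))
E
```

```text
clock: 7.82
position: [633.8, -123.3, 252.3]
ee_rot: [0.329, 0.944, 0.0, 0.0]
contact_force: [-0.0, -0.3, 0.7]
gripper_width: 45.0
clock: 8.23
position: [633.8, -123.3, 252.3]
ee_rot: [0.593, 0.805, 0.0, 0.0]
contact_force: [0.3, -0.3, -0.6]
gripper_width: 44.9
clock: 8.65
position: [493.5, -30.0, 252.3]
ee_rot: [0.591, 0.807, 0.0, 0.0]
contact_force: [-0.1, 1.1, 0.4]
gripper_width: 45.1
clock: 8.98
position: [447.6, -0.2, 209.9]
ee_rot: [0.591, 0.807, -0.002, -0.002]
contact_force: [0.3, -0.0, -0.6]
gripper_width: 45.7
t 8.98 w 45.7 F [ 0.3 -0.  -0.6] gripU [-41.6  80.  228.6] tool x,y,z in U:
 [[-0.015, 1.0, -0.005], [1.0, 0.015, 0.001], [0.001, -0.005, -1.0]] off -18.700000000000003
shift tool [-0.1  4.  68.6]
-60 47 [ 72.1  83.2 100.8]
-45 142 [ 72.2  83.8 173.5]
-40 111 [ 72.3  83.9 173.7]
-35 75 [ 72.3  83.6 168.9]
-30 70 [ 72.3  83.7 160. ]
-20 75 [ 67.4  89.3 143.9]
20 124 [ 68.8  87.9 145.3]
30 127 [ 73.5  84.  163.7]
40 51 [ 73.4  84.7 174.7]
```

View pics/w3.png

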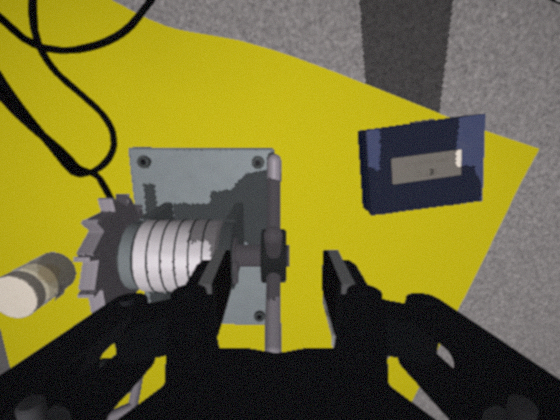

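The spoke plane is at y≈78.3, with the spoke between the fingers in the image (about x=272). I'll descend and pinch it.

```bash
python3 -m jog '[{"dx":-1.5,"dy":5,"dz":20,"rx":0,"ry":0,"rz":0.015,"hand":45},{"dx":0,"dy":0,"dz":20,"rx":0,"ry":0,"rz":0,"hand":45},{"dx":0,"dy":0,"dz":20,"rx":0,"ry":0,"rz":0,"hand":40},{"dx":0,"dy":0,"dz":9,"rx":0,"ry":0,"rz":0,"hand":35},{"dx":0,"dy":0,"dz":0,"rx":0,"ry":0,"rz":0,"hand":30}]';python3 -c "
from h import *;tell()";python3 -m jog '[{"dx":0,"dy":0,"dz":0,"rx":0,"ry":0,"rz":0,"hand":10},{"dx":0,"dy":0,"dz":0,"rx":0,"ry":0,"rz":0,"hand":0},{"dx":0,"dy":0,"dz":0,"rx":0,"ry":0,"rz":0,"hand":0},{"dx":0,"dy":0,"dz":0,"rx":0,"ry":0,"rz":0,"hand":0}]';python3 -c "
from h import *;tell()"
python3 - <<'E'
import numpy as np
a=np.linspace(-.53,.6,14);x=75*np.sin(a);z=75*np.cos(a)
for i in range(13):print(round(a[i+1],2),"dy",round((x[i+1]-x[i]),1),"dz",round(-(z[i+1]-z[i]),1))
E
```

```text
clock: 9.45
position: [455.6, -0.8, 142.3]
ee_rot: [0.598, 0.801, -0.001, -0.001]
contact_force: [-0.4, 0.5, 0.5]
gripper_width: 30.1
t 9.45 w 30.1 F [-0.4  0.5  0.5] gripU [-34.2  77.1 161. ] tool x,y,z in U:
 [[0.003, 1.0, -0.003], [1.0, -0.003, -0.0], [-0.0, -0.003, -1.0]] off -18.700000000000003
clock: 9.78
position: [456.9, 0.3, 144.7]
ee_rot: [0.598, 0.802, 0.002, 0.001]
contact_force: [0.0, 2.7, 1.3]
gripper_width: 10.2
t 9.78 w 10.2 F [0.  2.7 1.3] gripU [-32.7  77.8 163.4] tool x,y,z in U:
 [[0.003, 1.0, 0.004], [1.0, -0.003, 0.0], [0.0, 0.004, -1.0]] off -18.700000000000003
-0.44 dy 5.8 dz -3.0
-0.36 dy 6.0 dz -2.5
-0.27 dy 6.2 dz -2.0
-0.18 dy 6.4 dz -1.5
-0.1 dy 6.5 dz -0.9
-0.01 dy 6.5 dz -0.3
0.08 dy 6.5 dz 0.2
0.17 dy 6.5 dz 0.8
0.25 dy 6.4 dz 1.4
0.34 dy 6.2 dz 1.9
0.43 dy 6.0 dz 2.4
0.51 dy 5.8 dz 2.9
0.6 dy 5.5 dz 3.4
```

```bash
python3 -m jog '[{"dx":0,"dy":5.8,"dz":-2.5,"rx":0,"ry":0,"rz":0,"hand":0},{"dx":0,"dy":6,"dz":-2,"rx":0,"ry":0,"rz":0,"hand":0},{"dx":0,"dy":6.2,"dz":-1.5,"rx":0,"ry":0,"rz":0,"hand":0},{"dx":0,"dy":6.4,"dz":-1,"rx":0,"ry":0,"rz":0,"hand":0},{"dx":0,"dy":6.5,"dz":-0.5,"rx":0,"ry":0,"rz":0,"hand":0}]';python3 -c "
from h import *;tell()"
```

```text
clock: 10.2
position: [482.2, 8.2, 150.1]
ee_rot: [0.598, 0.801, -0.003, -0.003]
contact_force: [-7.1, 5.2, 4.7]
gripper_width: 8.7
t 10.20 w 8.7 F [-7.1  5.2  4.7] gripU [ -6.   78.  168.8] tool x,y,z in U:
 [[0.004, 1.0, -0.007], [1.0, -0.004, 0.001], [0.001, -0.007, -1.0]] off -18.700000000000003
```

```bash
python3 -m jog '[{"dx":0,"dy":6.5,"dz":0,"rx":0,"ry":0,"rz":0,"hand":0},{"dx":0,"dy":6.5,"dz":0.5,"rx":0,"ry":0,"rz":0,"hand":0},{"dx":0,"dy":6.5,"dz":1,"rx":0,"ry":0,"rz":0,"hand":0},{"dx":0,"dy":6.4,"dz":1.5,"rx":0,"ry":0,"rz":0,"hand":0},{"dx":0,"dy":6.2,"dz":2,"rx":0,"ry":0,"rz":0,"hand":0}]';python3 -c "
from h import *;tell()"
```

```text
clock: 10.62
position: [517.1, 17.7, 146.1]
ee_rot: [0.598, 0.801, 0.0, 0.0]
contact_force: [0.7, 0.2, -0.8]
gripper_width: 0.1
t 10.62 w 0.1 F [ 0.7  0.2 -0.8] gripU [ 30.   77.2 164.8] tool x,y,z in U:
 [[0.003, 1.0, 0.001], [1.0, -0.003, -0.0], [-0.0, 0.001, -1.0]] off -18.700000000000003
```

The spoke slipped out, the width went to 0.1: I was pinching about 7 mm off its centreline. I'll rise a little and look.

```bash
python3 -m jog '[{"dx":0,"dy":0,"dz":-20,"rx":0,"ry":0,"rz":0,"hand":30},{"dx":0,"dy":0,"dz":-30,"rx":0,"ry":0,"rz":0,"hand":45},{"dx":0,"dy":0,"dz":-20,"rx":0,"ry":0,"rz":0,"hand":45},{"dx":0,"dy":0,"dz":0,"rx":0,"ry":0,"rz":0,"hand":45}]'
cat >> h.py <<'E'
def spokes(U,m):
    "leans of visible spokes, from points of spoke plane between radius 40 and 88"
    k=m&(abs(U[...,1]-78.3)<4.0); x=U[...,0][k]-1; z=U[...,2][k]-95
    r=np.hypot(x,z); a=np.arctan2(x,z)
    h,e=np.histogram(a[(r>40)&(r<94)],bins=np.arange(-2.2,2.3,.1))
    print("hist",[(round(e[i]+.05,2),int(h[i])) for i in range(len(h)) if h[i]>5])
    mod=1.0472
    # central surface is offset; mean direction per cluster
    for c in e[:-1][h>15]:
        pass
E
python3 - <<'E'
from h import *
from bench import arm
tell()
U,m=wristU("w4");spokes(U,m)
d=arm.get_image("scene");cv2.imwrite("pics/s6.png",cv2.resize(d["img"][140:290,210:410,::-1],(800,600),interpolation=cv2.INTER_CUBIC))
X,m=cloud(d);U=(X-ORG)@Rz(YAW);spokes(U,m)
for zz in (125,135,145,155,165):
    k=m&(abs(U[...,1]-78)<9)&(abs(U[...,2]-zz)<2);print(zz,np.sort(U[...,0][k]).round(0)[::3])
E
```

```text
clock: 10.95
position: [519.3, 18.1, 220.6]
ee_rot: [0.598, 0.802, 0.003, 0.003]
contact_force: [0.1, 0.6, -0.3]
gripper_width: 44.8
t 10.95 w 44.8 F [ 0.1  0.6 -0.3] gripU [ 32.   76.9 239.3] tool x,y,z in U:
 [[0.002, 1.0, 0.009], [1.0, -0.002, -0.002], [-0.002, 0.009, -1.0]] off -18.700000000000003
hist [(np.float64(-1.25), 578), (np.float64(-1.15), 198), (np.float64(-0.35), 18), (np.float64(-0.25), 209), (np.float64(-0.15), 137), (np.float64(0.65), 248), (np.float64(0.75), 441)]
hist [(np.float64(-2.15), 6), (np.float64(-1.35), 9), (np.float64(-1.25), 53), (np.float64(-1.15), 27), (np.float64(-0.35), 30), (np.float64(-0.25), 20), (np.float64(-0.15), 6), (np.float64(0.65), 50), (np.float64(0.75), 30), (np.float64(1.65), 11), (np.float64(1.75), 31)]
125 [-84. -81. -79. -13. -10.  -7.  18.  19.  21.  22.  24.  26.  27.  31.
 428. 430. 432. 433. 842. 847. 849. 851.]
135 [-15. -11.  -8.  -5.  31.  32.  33.  36.  40. 430. 431. 433. 434. 845.
 848. 849. 851.]
145 [-18. -16. -10.  37.  40.  42.  44.  47.  55. 429. 432. 844. 845. 849.
 852.]
155 [-21. -13.  -9.  49.  51.  53.  55.  56.  58. 428. 432. 433. 436. 845.
 846. 847. 848.]
165 [-23. -21. -19. -15. 842. 846. 848. 853.]
```

View pics/s6.png

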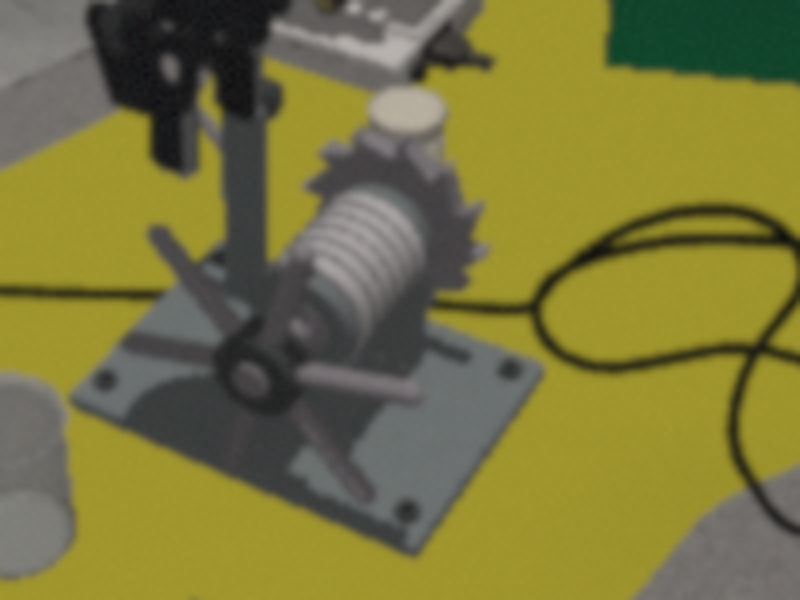

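The drum moved a little: the spoke now leans -0.24, value about 2.33. I'll regrip it centred, checking the settled pose before closing.

```bash
python3 -m jog '[{"dx":1.5,"dy":-25,"dz":0,"rx":0,"ry":0,"rz":0,"hand":40},{"dx":0,"dy":-24,"dz":20,"rx":0,"ry":0,"rz":0,"hand":35},{"dx":0,"dy":0,"dz":25,"rx":0,"ry":0,"rz":0,"hand":35},{"dx":0,"dy":0,"dz":20,"rx":0,"ry":0,"rz":0,"hand":35},{"dx":0,"dy":0,"dz":0,"rx":0,"ry":0,"rz":0,"hand":35}]';python3 -m jog '[{"dx":0,"dy":0,"dz":0,"rx":0,"ry":0,"rz":0,"hand":35}]';python3 -c "
from h import *;tell((-16,78.3,163))"
```

```text
clock: 11.47
position: [464.8, 4.1, 146.3]
ee_rot: [0.599, 0.801, -0.004, -0.004]
contact_force: [-1.0, -0.6, -0.3]
gripper_width: 35.1
clock: 11.55
position: [467.8, 4.7, 149.6]
ee_rot: [0.598, 0.802, -0.002, -0.001]
contact_force: [0.2, 1.3, 0.1]
gripper_width: 35.3
t 11.55 w 35.3 F [0.2 1.3 0.1] gripU [-20.9  78.9 168.3] tool x,y,z in U:
 [[0.003, 1.0, -0.004], [1.0, -0.003, -0.0], [-0.001, -0.004, -1.0]] off -18.700000000000003
shift tool [-0.6  4.9  5.3]
```

```bash
python3 -m jog '[{"dx":0,"dy":0,"dz":3,"rx":0,"ry":0,"rz":0,"hand":35},{"dx":0,"dy":0,"dz":0,"rx":0,"ry":0,"rz":0,"hand":35},{"dx":0,"dy":0,"dz":0,"rx":0,"ry":0,"rz":0,"hand":35}]';python3 - <<'E'
from h import *
tell((-16,78.3,163))
U,m=wristU("w5");spokes(U,m)
E
```

```text
clock: 11.8
position: [469.3, 5.4, 148.6]
ee_rot: [0.598, 0.802, 0.001, 0.0]
contact_force: [-0.5, 0.4, 0.0]
gripper_width: 34.7
t 11.80 w 34.7 F [-0.5  0.4  0. ] gripU [-19.3  79.1 167.3] tool x,y,z in U:
 [[0.003, 1.0, 0.001], [1.0, -0.003, -0.0], [-0.0, 0.001, -1.0]] off -18.700000000000003
shift tool [-0.7  3.3  4.3]
hist [(np.float64(-1.35), 9), (np.float64(-1.25), 863), (np.float64(-1.15), 299), (np.float64(-0.35), 385), (np.float64(-0.25), 410), (np.float64(-0.15), 13), (np.float64(0.65), 410), (np.float64(0.75), 64)]
```

View pics/w5.png

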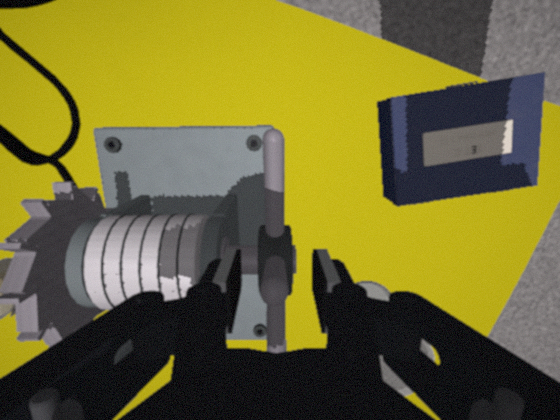

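```bash
python3 -m jog '[{"dx":-0.7,"dy":0.5,"dz":3,"rx":0,"ry":0,"rz":0,"hand":20},{"dx":0,"dy":0,"dz":0,"rx":0,"ry":0,"rz":0,"hand":5},{"dx":0,"dy":0,"dz":0,"rx":0,"ry":0,"rz":0,"hand":0},{"dx":0,"dy":0,"dz":0,"rx":0,"ry":0,"rz":0,"hand":0},{"dx":0,"dy":0,"dz":0,"rx":0,"ry":0,"rz":0,"hand":0}]';python3 -c "
from h import *;tell()"
python3 - <<'E'
import numpy as np
a=np.arange(-.27,1.0,.08);x=72*np.sin(a);z=72*np.cos(a)
for i in range(len(a)-1):print(round(a[i+1],2),"dy",round((x[i+1]-x[i]),1),"dz",round(-(z[i+1]-z[i]),1))
E
```

```text
clock: 12.27
position: [469.5, 4.4, 145.0]
ee_rot: [0.598, 0.802, -0.0, 0.0]
contact_force: [1.5, -2.9, 0.1]
gripper_width: 10.3
t 12.27 w 10.3 F [ 1.5 -2.9  0.1] gripU [-19.4  78.1 163.7] tool x,y,z in U:
 [[0.003, 1.0, 0.0], [1.0, -0.003, -0.0], [-0.0, 0.0, -1.0]] off -18.700000000000003
-0.19 dy 5.6 dz -1.3
-0.11 dy 5.7 dz -0.9
-0.03 dy 5.7 dz -0.4
0.05 dy 5.8 dz 0.1
0.13 dy 5.7 dz 0.5
0.21 dy 5.7 dz 1.0
0.29 dy 5.6 dz 1.4
0.37 dy 5.4 dz 1.9
0.45 dy 5.3 dz 2.3
0.53 dy 5.1 dz 2.7
0.61 dy 4.8 dz 3.1
0.69 dy 4.6 dz 3.5
0.77 dy 4.3 dz 3.8
0.85 dy 4.0 dz 4.2
0.93 dy 3.6 dz 4.5
```

```bash
python3 -m jog '[{"dx":0,"dy":5.6,"dz":-1.3,"rx":0,"ry":0,"rz":0,"hand":0},{"dx":0,"dy":5.7,"dz":-0.9,"rx":0,"ry":0,"rz":0,"hand":0},{"dx":0,"dy":5.7,"dz":-0.4,"rx":0,"ry":0,"rz":0,"hand":0},{"dx":0,"dy":5.8,"dz":0.1,"rx":0,"ry":0,"rz":0,"hand":0},{"dx":0,"dy":0,"dz":0,"rx":0,"ry":0,"rz":0,"hand":0}]';python3 -c "
from h import *;tell()"
```

```text
clock: 12.68
position: [488.3, 10.2, 146.7]
ee_rot: [0.599, 0.801, -0.004, -0.003]
contact_force: [-5.2, -3.0, 4.6]
gripper_width: 10.3
t 12.68 w 10.3 F [-5.2 -3.   4.6] gripU [  0.4  78.2 165.4] tool x,y,z in U:
 [[0.005, 1.0, -0.009], [1.0, -0.005, 0.0], [0.0, -0.009, -1.0]] off -18.700000000000003
```

Width is steady, so the hold is good. Continue.

```bash
python3 -m jog '[{"dx":0,"dy":5.7,"dz":0.5,"rx":0,"ry":0,"rz":0,"hand":0},{"dx":0,"dy":5.7,"dz":1,"rx":0,"ry":0,"rz":0,"hand":0},{"dx":0,"dy":5.6,"dz":1.4,"rx":0,"ry":0,"rz":0,"hand":0},{"dx":0,"dy":5.4,"dz":1.9,"rx":0,"ry":0,"rz":0,"hand":0},{"dx":0,"dy":5.3,"dz":2.3,"rx":0,"ry":0,"rz":0,"hand":0}]';python3 -c "
from h import *;tell()"
```

```text
clock: 13.1
position: [515.6, 18.6, 140.4]
ee_rot: [0.598, 0.801, -0.002, -0.002]
contact_force: [-6.1, 1.2, 5.8]
gripper_width: 10.0
t 13.10 w 10.0 F [-6.1  1.2  5.8] gripU [ 28.9  78.4 159.1] tool x,y,z in U:
 [[0.003, 1.0, -0.006], [1.0, -0.003, 0.0], [0.0, -0.006, -1.0]] off -18.700000000000003
```

```bash
python3 -m jog '[{"dx":0,"dy":5.1,"dz":2.7,"rx":0,"ry":0,"rz":0,"hand":0},{"dx":0,"dy":4.8,"dz":3.1,"rx":0,"ry":0,"rz":0,"hand":0},{"dx":0,"dy":4.6,"dz":3.5,"rx":0,"ry":0,"rz":0,"hand":0},{"dx":0,"dy":4.3,"dz":3.8,"rx":0,"ry":0,"rz":0,"hand":0},{"dx":0,"dy":0,"dz":0,"rx":0,"ry":0,"rz":0,"hand":0}]';python3 -c "
from h import *;tell()"
```

```text
clock: 13.52
position: [537.0, 25.1, 127.7]
ee_rot: [0.598, 0.802, 0.001, 0.0]
contact_force: [1.4, 0.7, 2.3]
gripper_width: 9.3
t 13.52 w 9.3 F [1.4 0.7 2.3] gripU [ 51.2  78.5 146.4] tool x,y,z in U:
 [[0.003, 1.0, 0.001], [1.0, -0.003, -0.0], [-0.0, 0.001, -1.0]] off -18.700000000000003
```

Lean is about 0.77, so drum is about 1.32. I release and take the next spoke, expected at about -0.28.

```bash
python3 -m jog '[{"dx":0,"dy":0,"dz":0,"rx":0,"ry":0,"rz":0,"hand":25},{"dx":0,"dy":0,"dz":0,"rx":0,"ry":0,"rz":0,"hand":35},{"dx":0,"dy":0,"dz":-25,"rx":0,"ry":0,"rz":0,"hand":35},{"dx":0,"dy":0,"dz":-30,"rx":0,"ry":0,"rz":0,"hand":35},{"dx":0,"dy":-10,"dz":-30,"rx":0,"ry":0,"rz":0,"hand":35}]';python3 -m jog '[{"dx":0,"dy":-20,"dz":0,"rx":0,"ry":0,"rz":0,"hand":35},{"dx":0,"dy":-20,"dz":0,"rx":0,"ry":0,"rz":0,"hand":35},{"dx":0,"dy":-20,"dz":0,"rx":0,"ry":0,"rz":0,"hand":35},{"dx":0,"dy":0,"dz":0,"rx":0,"ry":0,"rz":0,"hand":35}]'; python3 - <<'E'
from h import *
from bench import arm
tell((-19,78.3,163.5))
U,m=wristU("w6");spokes(U,m)
d=arm.get_image("scene");cv2.imwrite("pics/s7.png",cv2.resize(d["img"][140:290,210:410,::-1],(800,600),interpolation=cv2.INTER_CUBIC))
X,m=cloud(d);U=(X-ORG)@Rz(YAW);spokes(U,m)
E
```

```text
clock: 13.93
position: [526.7, 21.6, 212.4]
ee_rot: [0.598, 0.802, -0.001, -0.0]
contact_force: [1.6, 0.7, 0.6]
gripper_width: 35.3
clock: 14.27
position: [465.1, 3.5, 212.2]
ee_rot: [0.598, 0.801, -0.0, -0.001]
contact_force: [0.7, -0.3, -0.1]
gripper_width: 35.3
t 14.27 w 35.3 F [ 0.7 -0.3 -0.1] gripU [-23.9  78.4 230.9] tool x,y,z in U:
 [[0.004, 1.0, -0.002], [1.0, -0.004, 0.001], [0.001, -0.002, -1.0]] off -18.700000000000003
shift tool [-0.2  5.  67.4]
hist [(np.float64(-1.55), 20), (np.float64(-1.45), 555), (np.float64(-1.35), 31), (np.float64(-0.55), 61), (np.float64(-0.45), 219), (np.float64(-0.35), 71), (np.float64(0.45), 597), (np.float64(0.55), 150)]
hist [(np.float64(-1.55), 13), (np.float64(-1.45), 69), (np.float64(-1.35), 11), (np.float64(-0.55), 28), (np.float64(-0.45), 25), (np.float64(-0.35), 7), (np.float64(0.45), 61), (np.float64(0.55), 10), (np.float64(1.45), 30), (np.float64(1.55), 21)]
```

View pics/s7.png

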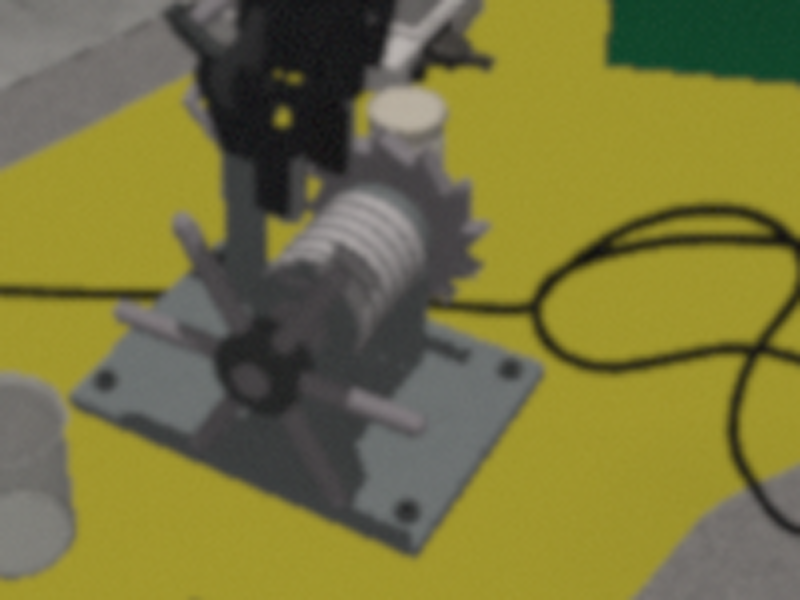

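The spokes now lean -0.5/+0.54, so the drum is at about 1.55. The pinch lagged because the pads resist the spoke's turning. I'll tilt the hand with the spoke so they stay aligned, starting about -0.48 rad.

```bash
python3 -m jog '[{"dx":0,"dy":-16,"dz":4,"rx":0,"ry":0,"rz":0,"hand":35},{"dx":0,"dy":-16,"dz":4,"rx":0,"ry":0,"rz":0,"hand":35},{"dx":0,"dy":0,"dz":0,"rx":-0.12,"ry":0,"rz":0,"hand":35},{"dx":0,"dy":0,"dz":0,"rx":-0.12,"ry":0,"rz":0,"hand":35},{"dx":0,"dy":0,"dz":0,"rx":-0.12,"ry":0,"rz":0,"hand":35}]';python3 -m jog '[{"dx":0,"dy":0,"dz":0,"rx":-0.12,"ry":0,"rz":0,"hand":35},{"dx":0,"dy":0,"dz":0,"rx":0,"ry":0,"rz":0,"hand":35},{"dx":0,"dy":0,"dz":0,"rx":0,"ry":0,"rz":0,"hand":35}]'
cat >> h.py <<'E'
def tl(a,r=72):
    "grasp goal on spoke of lean a at radius r, and tool tilt"
    s=tell((1+r*np.sin(a),78.3,95+r*np.cos(a)))
    R=Rz(-YAW)@Rotation.from_quat(s["ee_rot"]).as_matrix()
    print("tilt b",round(float(np.arctan2(-R[0,2],-R[2,2])),3),"joints",np.round(s["joints"],2))
E
python3 - <<'E'
from h import *
tl(-.5)
U,m=wristU("w7");spokes(U,m)
k=m&(abs(U[...,1]-78.3)<7);
for zz in (135,145,155,165):
    kk=k&(abs(U[...,2]-zz)<1.5)&(U[...,0]<0);print(zz,np.round([U[...,0][kk].min(),U[...,0][kk].max(),U[...,1][kk].mean()],1) if kk.sum() else None)
E
```

```text
clock: 14.78
position: [439.7, -4.0, 205.1]
ee_rot: [0.588, 0.788, 0.147, 0.109]
contact_force: [0.2, 0.3, -0.8]
gripper_width: 34.9
clock: 15.03
position: [436.1, -5.5, 202.9]
ee_rot: [0.581, 0.779, 0.189, 0.141]
contact_force: [1.0, 0.2, 0.5]
gripper_width: 35.1
t 15.03 w 35.1 F [1.  0.2 0.5] gripU [-62.8  78.3 219.5] tool x,y,z in U:
 [[0.003, 0.889, 0.458], [1.0, -0.002, -0.002], [-0.001, 0.458, -0.889]] off -18.700000000000003
shift tool [ 0.1 -2.1 68. ]
tilt b -0.476 joints [ 0.4  -0.13 -0.82  0.12 -0.41 -1.78]
hist [(np.float64(-1.55), 59), (np.float64(-1.45), 602), (np.float64(-1.35), 37), (np.float64(-0.65), 16), (np.float64(-0.55), 301), (np.float64(-0.45), 108), (np.float64(0.45), 553), (np.float64(0.55), 80)]
135 [-27.  -23.7  78.7]
145 [-32.4 -26.4  78.1]
155 [-37.6 -32.3  78.6]
165 [-43.1 -38.3  78.4]
```

View pics/w7.png

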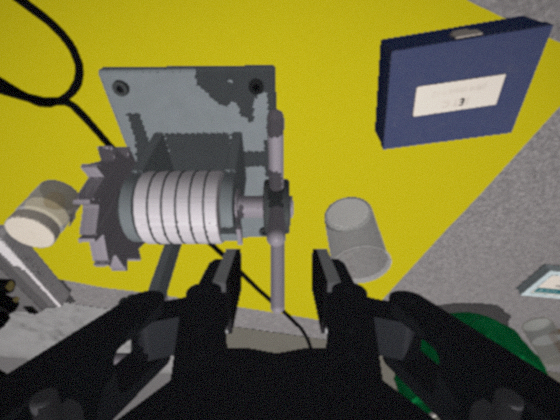

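The spoke at (277,280) is centred between the fingers, and its lean is about -0.52 combining the views. I advance along it and close.

```bash
python3 -m jog '[{"dx":0,"dy":-3,"dz":20,"rx":0,"ry":0,"rz":0,"hand":35},{"dx":0,"dy":0,"dz":20,"rx":0,"ry":0,"rz":0,"hand":35},{"dx":0,"dy":0,"dz":18,"rx":0,"ry":0,"rz":0,"hand":35},{"dx":0,"dy":0,"dz":8,"rx":0,"ry":0,"rz":0,"hand":30},{"dx":0,"dy":0,"dz":0,"rx":0,"ry":0,"rz":0,"hand":30}]';python3 -m jog '[{"dx":0,"dy":0,"dz":0,"rx":0,"ry":0,"rz":0,"hand":30},{"dx":0,"dy":0,"dz":0,"rx":0,"ry":0,"rz":0,"hand":30}]';python3 -c "
from h import *;tl(-.52)"
```

```text
clock: 15.5
position: [466.7, 3.6, 143.0]
ee_rot: [0.581, 0.779, 0.188, 0.141]
contact_force: [0.3, -0.9, -0.9]
gripper_width: 30.0
clock: 15.67
position: [466.5, 3.8, 145.5]
ee_rot: [0.581, 0.778, 0.191, 0.143]
contact_force: [-0.8, -0.3, -0.1]
gripper_width: 29.7
t 15.67 w 29.7 F [-0.8 -0.3 -0.1] gripU [-31.2  78.4 162. ] tool x,y,z in U:
 [[0.003, 0.886, 0.463], [1.0, -0.003, -0.001], [0.0, 0.463, -0.886]] off -18.700000000000003
shift tool [-0.1 -5.3  2.4]
tilt b -0.482 joints [ 0.37  0.03 -0.9   0.24 -0.16 -1.89]
```

Joint 5 sits at its limit at this tilt. I'll ease the tilt to about -0.25 and recentre.

```bash
python3 -m jog '[{"dx":0,"dy":-2,"dz":0,"rx":0.12,"ry":0,"rz":0,"hand":30},{"dx":0,"dy":-3,"dz":1,"rx":0.11,"ry":0,"rz":0,"hand":30},{"dx":0,"dy":-2,"dz":0,"rx":0,"ry":0,"rz":0,"hand":30},{"dx":0,"dy":0,"dz":0,"rx":0,"ry":0,"rz":0,"hand":30}]';python3 -c "
from h import *;tl(-.52)"
```

```text
clock: 16.0
position: [462.3, 0.9, 142.7]
ee_rot: [0.593, 0.793, 0.109, 0.084]
contact_force: [-0.3, -0.6, -0.3]
gripper_width: 29.8
t 16.00 w 29.8 F [-0.3 -0.6 -0.3] gripU [-32.4  77.  160.7] tool x,y,z in U:
 [[0.006, 0.962, 0.273], [1.0, -0.005, -0.005], [-0.003, 0.273, -0.962]] off -18.700000000000003
shift tool [ 1.3 -3.1  2.4]
tilt b -0.276 joints [ 0.37  0.08 -0.71  0.06 -0.5  -1.7 ]
```

```bash
python3 -m jog '[{"dx":1,"dy":-3.5,"dz":2.5,"rx":0,"ry":0,"rz":0,"hand":25},{"dx":0,"dy":0,"dz":0,"rx":0,"ry":0,"rz":0,"hand":25},{"dx":0,"dy":0,"dz":0,"rx":0,"ry":0,"rz":0,"hand":25}]';python3 -c "
from h import *;tl(-.52)"; python3 -m jog '[{"dx":0,"dy":0,"dz":0,"rx":0,"ry":0,"rz":0,"hand":5},{"dx":0,"dy":0,"dz":0,"rx":0,"ry":0,"rz":0,"hand":0},{"dx":0,"dy":0,"dz":0,"rx":0,"ry":0,"rz":0,"hand":0},{"dx":0,"dy":0,"dz":0,"rx":0,"ry":0,"rz":0,"hand":0}]';python3 -c "
from h import *;tl(-.52)"
```

```text
clock: 16.25
position: [455.9, -0.3, 137.2]
ee_rot: [0.593, 0.794, 0.107, 0.082]
contact_force: [0.7, 0.1, 0.4]
gripper_width: 25.0
t 16.25 w 25.0 F [0.7 0.1 0.4] gripU [-38.8  77.6 155.2] tool x,y,z in U:
 [[0.006, 0.964, 0.267], [1.0, -0.004, -0.006], [-0.004, 0.267, -0.964]] off -18.700000000000003
shift tool [ 0.7  4.5 -1.1]
tilt b -0.271 joints [ 0.38  0.08 -0.73  0.06 -0.49 -1.71]
clock: 16.58
position: [456.4, 0.1, 137.7]
ee_rot: [0.593, 0.794, 0.107, 0.082]
contact_force: [-5.0, 3.0, 4.3]
gripper_width: 10.2
t 16.58 w 10.2 F [-5.   3.   4.3] gripU [-38.2  77.9 155.7] tool x,y,z in U:
 [[0.006, 0.964, 0.268], [1.0, -0.005, -0.005], [-0.004, 0.268, -0.964]] off -18.700000000000003
shift tool [ 0.4  3.8 -0.8]
tilt b -0.271 joints [ 0.38  0.08 -0.73  0.06 -0.49 -1.71]
```

Pinched about 4 mm off-centre on the favourable side, because the drag will recentre it. Now wind, with tilt.

```bash
python3 -m jog '[{"dx":0,"dy":5.2,"dz":-1.5,"rx":0.1,"ry":0,"rz":0,"hand":0},{"dx":0,"dy":5.2,"dz":-1.5,"rx":0.1,"ry":0,"rz":0,"hand":0},{"dx":0,"dy":5.2,"dz":-1.5,"rx":0.1,"ry":0,"rz":0,"hand":0},{"dx":0,"dy":5.2,"dz":-1.5,"rx":0.1,"ry":0,"rz":0,"hand":0},{"dx":0,"dy":0,"dz":0,"rx":0,"ry":0,"rz":0,"hand":0}]';python3 -c "
from h import *;tl(-.12)"
```

```text
clock: 17.0
position: [477.4, 6.8, 147.4]
ee_rot: [0.597, 0.799, -0.056, -0.039]
contact_force: [-7.0, 5.4, 17.3]
gripper_width: 10.2
t 17.00 w 10.2 F [-7.   5.4 17.3] gripU [ -8.6  78.2 165.9] tool x,y,z in U:
 [[0.004, 0.991, -0.136], [1.0, -0.005, -0.004], [-0.004, -0.136, -0.991]] off -18.700000000000003
shift tool [ 0.1  0.9 -0.7]
tilt b 0.137 joints [ 0.35  0.29 -0.38 -0.01 -1.04 -1.63]
```

Tracking well (width constant). Continuing.

```bash
python3 -m jog '[{"dx":0,"dy":5.2,"dz":-1.5,"rx":0.1,"ry":0,"rz":0,"hand":0},{"dx":0,"dy":5.2,"dz":-1.5,"rx":0.1,"ry":0,"rz":0,"hand":0},{"dx":0,"dy":5.2,"dz":-1.5,"rx":0.1,"ry":0,"rz":0,"hand":0},{"dx":0,"dy":5.2,"dz":-1.5,"rx":0.1,"ry":0,"rz":0,"hand":0},{"dx":0,"dy":0,"dz":0,"rx":0,"ry":0,"rz":0,"hand":0}]';python3 -c "
from h import *;tl(.28)"
```

```text
clock: 17.42
position: [499.0, 13.6, 146.9]
ee_rot: [0.577, 0.772, -0.214, -0.157]
contact_force: [-1.3, 8.2, 14.8]
gripper_width: 10.1
t 17.42 w 10.1 F [-1.3  8.2 14.8] gripU [ 21.   78.4 163. ] tool x,y,z in U:
 [[0.004, 0.86, -0.511], [1.0, -0.006, -0.002], [-0.005, -0.511, -0.86]] off -18.700000000000003
shift tool [-0.1 -0.7 -1. ]
tilt b 0.536 joints [ 0.34  0.53 -0.09 -0.02 -1.49 -1.62]
```

```bash
python3 -m jog '[{"dx":0,"dy":5.2,"dz":-1.3,"rx":0.1,"ry":0,"rz":0,"hand":0},{"dx":0,"dy":5.2,"dz":-1.3,"rx":0.1,"ry":0,"rz":0,"hand":0},{"dx":0,"dy":5.2,"dz":-1.3,"rx":0.1,"ry":0,"rz":0,"hand":0},{"dx":0,"dy":0,"dz":0,"rx":0,"ry":0,"rz":0,"hand":0},{"dx":0,"dy":0,"dz":0,"rx":0,"ry":0,"rz":0,"hand":0}]';python3 -c "
from h import *;tl(.58)"
```

```text
clock: 17.83
position: [513.2, 18.0, 141.1]
ee_rot: [0.548, 0.733, -0.324, -0.239]
contact_force: [2.8, 9.8, 10.3]
gripper_width: 10.2
t 17.83 w 10.2 F [ 2.8  9.8 10.3] gripU [ 40.1  78.6 153.7] tool x,y,z in U:
 [[0.003, 0.676, -0.737], [1.0, -0.006, -0.001], [-0.005, -0.737, -0.676]] off -18.700000000000003
shift tool [-0.3 -0.9 -1.3]
tilt b 0.828 joints [ 0.33  0.71  0.1  -0.03 -1.79 -1.61]
```

Lean is about 0.58, drum is about 0.47, joints comfortable. I release, back out along the tool and swing back for the next spoke.

```bash
python3 -m jog '[{"dx":0,"dy":0,"dz":0,"rx":0,"ry":0,"rz":0,"hand":25},{"dx":0,"dy":0,"dz":0,"rx":0,"ry":0,"rz":0,"hand":35},{"dx":0,"dy":0,"dz":-25,"rx":0,"ry":0,"rz":0,"hand":35},{"dx":0,"dy":0,"dz":-25,"rx":0,"ry":0,"rz":0,"hand":35},{"dx":0,"dy":0,"dz":-25,"rx":0,"ry":0,"rz":0,"hand":35}]';python3 -m jog '[{"dx":0,"dy":-15,"dz":3,"rx":-0.12,"ry":0,"rz":0,"hand":35},{"dx":0,"dy":-15,"dz":3,"rx":-0.12,"ry":0,"rz":0,"hand":35},{"dx":0,"dy":-15,"dz":3,"rx":-0.12,"ry":0,"rz":0,"hand":35},{"dx":0,"dy":-15,"dz":3,"rx":-0.12,"ry":0,"rz":0,"hand":35},{"dx":0,"dy":-15,"dz":3,"rx":-0.12,"ry":0,"rz":0,"hand":35}]';python3 -m jog '[{"dx":0,"dy":-15,"dz":3,"rx":-0.12,"ry":0,"rz":0,"hand":35},{"dx":0,"dy":-15,"dz":3,"rx":-0.12,"ry":0,"rz":0,"hand":35},{"dx":0,"dy":-15,"dz":3,"rx":-0.12,"ry":0,"rz":0,"hand":35},{"dx":0,"dy":0,"dz":0,"rx":0,"ry":0,"rz":0,"hand":35},{"dx":0,"dy":0,"dz":0,"rx":0,"ry":0,"rz":0,"hand":35}]'; python3 - <<'E'
from h import *
from bench import arm
tl(-.46)
U,m=wristU("w8");spokes(U,m)
d=arm.get_image("scene");cv2.imwrite("pics/s8.png",cv2.resize(d["img"][140:290,210:410,::-1],(800,600),interpolation=cv2.INTER_CUBIC))
X,m=cloud(d);U=(X-ORG)@Rz(YAW);spokes(U,m)
E
```

```text
clock: 18.25
position: [564.1, 31.3, 191.1]
ee_rot: [0.549, 0.732, -0.324, -0.24]
contact_force: [0.7, 0.7, -0.5]
gripper_width: 35.1
clock: 18.67
position: [497.3, 11.6, 220.0]
ee_rot: [0.596, 0.796, -0.09, -0.064]
contact_force: [-0.4, 1.1, 0.9]
gripper_width: 34.8
clock: 19.08
position: [449.3, -2.6, 214.7]
ee_rot: [0.598, 0.799, 0.05, 0.04]
contact_force: [1.3, 0.3, 1.3]
gripper_width: 35.3
t 19.08 w 35.3 F [1.3 0.3 1.3] gripU [-43.2  77.3 233.3] tool x,y,z in U:
 [[0.007, 0.992, 0.129], [1.0, -0.006, -0.005], [-0.004, 0.129, -0.992]] off -18.700000000000003
shift tool [ 1.4  2.6 74.7]
tilt b -0.129 joints [ 0.37  0.03 -0.51  0.02 -0.9  -1.66]
hist [(np.float64(-1.45), 29), (np.float64(-1.35), 520), (np.float64(-1.25), 36), (np.float64(-0.45), 131), (np.float64(-0.35), 124), (np.float64(0.55), 561), (np.float64(0.65), 90)]
hist [(np.float64(-1.45), 13), (np.float64(-1.35), 68), (np.float64(-1.25), 11), (np.float64(-0.45), 32), (np.float64(-0.35), 19), (np.float64(-0.25), 6), (np.float64(0.45), 6), (np.float64(0.55), 62), (np.float64(0.65), 12), (np.float64(1.55), 27), (np.float64(1.65), 17)]
```

View pics/s8.png

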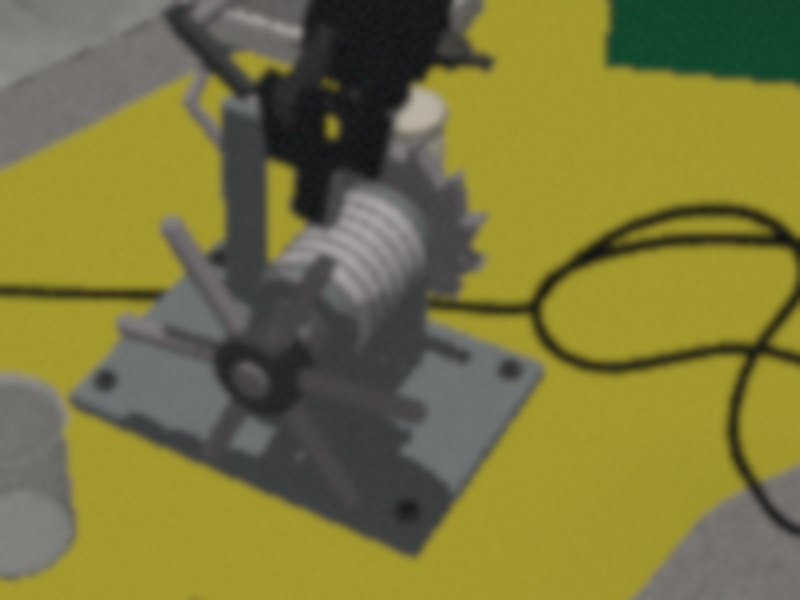

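The spokes have moved by +0.1 from the last reference: lean about -0.41, drum about 0.41. Taking this last hold.

```bash
python3 -m jog '[{"dx":1,"dy":5,"dz":20,"rx":0,"ry":0,"rz":0,"hand":35},{"dx":0,"dy":0,"dz":20,"rx":0,"ry":0,"rz":0,"hand":35},{"dx":0,"dy":0,"dz":20,"rx":0,"ry":0,"rz":0,"hand":35},{"dx":0,"dy":0,"dz":9,"rx":0,"ry":0,"rz":0,"hand":30},{"dx":0,"dy":0,"dz":0,"rx":0,"ry":0,"rz":0,"hand":30}]';python3 -m jog '[{"dx":0,"dy":0,"dz":0,"rx":0,"ry":0,"rz":0,"hand":30},{"dx":0,"dy":0,"dz":0,"rx":0,"ry":0,"rz":0,"hand":30}]';python3 -c "
from h import *;tl(-.41)"
```

```text
clock: 19.6
position: [466.9, 4.0, 145.5]
ee_rot: [0.598, 0.799, 0.049, 0.04]
contact_force: [-0.4, -0.3, -0.2]
gripper_width: 30.1
clock: 19.77
position: [468.0, 4.3, 148.6]
ee_rot: [0.597, 0.799, 0.052, 0.042]
contact_force: [-0.4, 0.8, 0.4]
gripper_width: 29.9
t 19.77 w 29.9 F [-0.4  0.8  0.4] gripU [-23.4  78.6 167.2] tool x,y,z in U:
 [[0.006, 0.991, 0.133], [1.0, -0.005, -0.005], [-0.004, 0.133, -0.991]] off -18.700000000000003
shift tool [-0.3 -5.1  5.5]
tilt b -0.133 joints [ 0.37  0.14 -0.58  0.02 -0.72 -1.67]
```

```bash
python3 -m jog '[{"dx":0,"dy":-5,"dz":5,"rx":0,"ry":0,"rz":0,"hand":25},{"dx":0,"dy":0,"dz":0,"rx":0,"ry":0,"rz":0,"hand":25},{"dx":0,"dy":0,"dz":0,"rx":0,"ry":0,"rz":0,"hand":25}]';python3 -c "
from h import *;tl(-.41)";python3 -m jog '[{"dx":0,"dy":0,"dz":0,"rx":0,"ry":0,"rz":0,"hand":5},{"dx":0,"dy":0,"dz":0,"rx":0,"ry":0,"rz":0,"hand":0},{"dx":0,"dy":0,"dz":0,"rx":0,"ry":0,"rz":0,"hand":0},{"dx":0,"dy":0,"dz":0,"rx":0,"ry":0,"rz":0,"hand":0}]';python3 -c "
from h import *;tl(-.41)"
```

```text
clock: 20.02
position: [462.2, 2.6, 142.4]
ee_rot: [0.598, 0.799, 0.052, 0.041]
contact_force: [1.3, 0.6, -0.3]
gripper_width: 25.0
t 20.02 w 25.0 F [ 1.3  0.6 -0.3] gripU [-29.4  78.6 160.9] tool x,y,z in U:
 [[0.006, 0.991, 0.131], [1.0, -0.005, -0.005], [-0.004, 0.131, -0.991]] off -18.700000000000003
shift tool [-0.3  1.7  0.1]
tilt b -0.132 joints [ 0.37  0.14 -0.6   0.02 -0.7  -1.67]
clock: 20.35
position: [462.8, 2.3, 142.8]
ee_rot: [0.598, 0.799, 0.051, 0.041]
contact_force: [-0.2, -5.5, 4.0]
gripper_width: 10.3
t 20.35 w 10.3 F [-0.2 -5.5  4. ] gripU [-29.   78.1 161.3] tool x,y,z in U:
 [[0.006, 0.991, 0.132], [1.0, -0.005, -0.006], [-0.005, 0.132, -0.991]] off -18.700000000000003
shift tool [0.2 1.2 0.4]
tilt b -0.132 joints [ 0.37  0.14 -0.6   0.02 -0.7  -1.67]
```

```bash
python3 -m jog '[{"dx":0,"dy":5.2,"dz":-1.6,"rx":0.1,"ry":0,"rz":0,"hand":0},{"dx":0,"dy":5.2,"dz":-1.6,"rx":0.1,"ry":0,"rz":0,"hand":0},{"dx":0,"dy":5.2,"dz":-1.6,"rx":0.1,"ry":0,"rz":0,"hand":0},{"dx":0,"dy":4.2,"dz":-1.2,"rx":0.08,"ry":0,"rz":0,"hand":0},{"dx":0,"dy":0,"dz":0,"rx":0,"ry":0,"rz":0,"hand":0}]';python3 -c "
from h import *;tl(-.03)"
```

```text
clock: 20.77
position: [481.7, 8.2, 149.8]
ee_rot: [0.593, 0.794, -0.105, -0.075]
contact_force: [-6.2, -1.6, 18.1]
gripper_width: 10.2
t 20.77 w 10.2 F [-6.2 -1.6 18.1] gripU [ -1.9  78.3 167.8] tool x,y,z in U:
 [[0.003, 0.966, -0.257], [1.0, -0.005, -0.005], [-0.006, -0.257, -0.966]] off -18.700000000000003
shift tool [-0.   0.9  0.7]
tilt b 0.26 joints [ 0.35  0.35 -0.29 -0.01 -1.19 -1.63]
```

Force is small along x so far. A few more mm against the stop.

```bash
python3 -m jog '[{"dx":0,"dy":2.6,"dz":-0.5,"rx":0.03,"ry":0,"rz":0,"hand":0},{"dx":0,"dy":2.6,"dz":-0.5,"rx":0.03,"ry":0,"rz":0,"hand":0},{"dx":0,"dy":0,"dz":0,"rx":0,"ry":0,"rz":0,"hand":0},{"dx":0,"dy":0,"dz":0,"rx":0,"ry":0,"rz":0,"hand":0}]';python3 -c "
from h import *;tl(0)"
```

```text
clock: 21.1
position: [481.2, 8.0, 150.1]
ee_rot: [0.592, 0.79, -0.13, -0.095]
contact_force: [-13.6, -1.2, 19.5]
gripper_width: 10.4
t 21.10 w 10.4 F [-13.6  -1.2  19.5] gripU [ -1.2  78.3 167.8] tool x,y,z in U:
 [[0.006, 0.948, -0.318], [1.0, -0.008, -0.003], [-0.005, -0.318, -0.948]] off -18.700000000000003
shift tool [0.1 2.3 0. ]
tilt b 0.324 joints [ 0.35  0.38 -0.25 -0.02 -1.26 -1.62]
```

The hand did not advance for 5 mm of command and the x force grew, so this is the stop. One more push, then release and look.

```bash
python3 -m jog '[{"dx":0,"dy":3,"dz":0,"rx":0,"ry":0,"rz":0,"hand":0},{"dx":0,"dy":2,"dz":0,"rx":0,"ry":0,"rz":0,"hand":0},{"dx":0,"dy":0,"dz":0,"rx":0,"ry":0,"rz":0,"hand":0},{"dx":0,"dy":0,"dz":0,"rx":0,"ry":0,"rz":0,"hand":0},{"dx":0,"dy":0,"dz":0,"rx":0,"ry":0,"rz":0,"hand":0}]';python3 -c "
from h import *;tl(0)"; python3 -m jog '[{"dx":0,"dy":-3,"dz":0,"rx":0,"ry":0,"rz":0,"hand":0},{"dx":0,"dy":0,"dz":0,"rx":0,"ry":0,"rz":0,"hand":25},{"dx":0,"dy":0,"dz":0,"rx":0,"ry":0,"rz":0,"hand":35},{"dx":0,"dy":0,"dz":-25,"rx":0,"ry":0,"rz":0,"hand":35},{"dx":0,"dy":0,"dz":-25,"rx":0,"ry":0,"rz":0,"hand":35}]'; python3 -m jog '[{"dx":0,"dy":0,"dz":-25,"rx":0,"ry":0,"rz":0,"hand":35},{"dx":0,"dy":0,"dz":-25,"rx":-0.1,"ry":0,"rz":0,"hand":45},{"dx":0,"dy":0,"dz":0,"rx":-0.12,"ry":0,"rz":0,"hand":45},{"dx":0,"dy":0,"dz":0,"rx":-0.1,"ry":0,"rz":0,"hand":45},{"dx":0,"dy":0,"dz":0,"rx":0,"ry":0,"rz":0,"hand":45}]'; python3 - <<'E'
from h import *
from bench import arm
tl(0)
U,m=wristU("w9");spokes(U,m)
d=arm.get_image("scene");cv2.imwrite("pics/s9.png",cv2.resize(d["img"][140:290,210:410,::-1],(800,600),interpolation=cv2.INTER_CUBIC))
X,m=cloud(d);U=(X-ORG)@Rz(YAW);spokes(U,m)
E
```

```text
clock: 21.52
position: [481.2, 8.1, 150.1]
ee_rot: [0.591, 0.789, -0.134, -0.098]
contact_force: [-23.1, -1.4, 29.6]
gripper_width: 10.6
t 21.52 w 10.6 F [-23.1  -1.4  29.6] gripU [ -1.   78.3 167.7] tool x,y,z in U:
 [[0.007, 0.945, -0.327], [1.0, -0.008, -0.002], [-0.005, -0.327, -0.945]] off -18.700000000000003
shift tool [0.  2.1 0. ]
tilt b 0.334 joints [ 0.35  0.39 -0.24 -0.02 -1.27 -1.62]
clock: 21.93
position: [502.5, 15.1, 193.6]
ee_rot: [0.592, 0.791, -0.125, -0.092]
contact_force: [1.3, -0.7, 0.3]
gripper_width: 34.7
clock: 22.35
position: [515.1, 19.0, 242.9]
ee_rot: [0.599, 0.801, 0.006, 0.006]
contact_force: [-0.8, 0.3, -0.7]
gripper_width: 45.3
t 22.35 w 45.3 F [-0.8  0.3 -0.7] gripU [ 28.2  79.  261.6] tool x,y,z in U:
 [[0.006, 1.0, 0.016], [1.0, -0.006, -0.003], [-0.003, 0.016, -1.0]] off -18.700000000000003
shift tool [ -0.7 -28.6  94.2]
tilt b -0.016 joints [ 0.35  0.18 -0.25  0.   -1.12 -1.64]
hist [(np.float64(-1.05), 45), (np.float64(-0.95), 601), (np.float64(-0.85), 34), (np.float64(-0.15), 11), (np.float64(-0.05), 191), (np.float64(0.05), 90), (np.float64(0.85), 6), (np.float64(0.95), 483), (np.float64(1.05), 31)]
hist [(np.float64(-2.05), 42), (np.float64(-1.95), 42), (np.float64(-1.05), 20), (np.float64(-0.95), 51), (np.float64(-0.15), 15), (np.float64(-0.05), 53), (np.float64(0.05), 12), (np.float64(0.85), 8), (np.float64(0.95), 65), (np.float64(1.05), 6), (np.float64(1.95), 18), (np.float64(2.05), 13)]
```

View pics/s9.png

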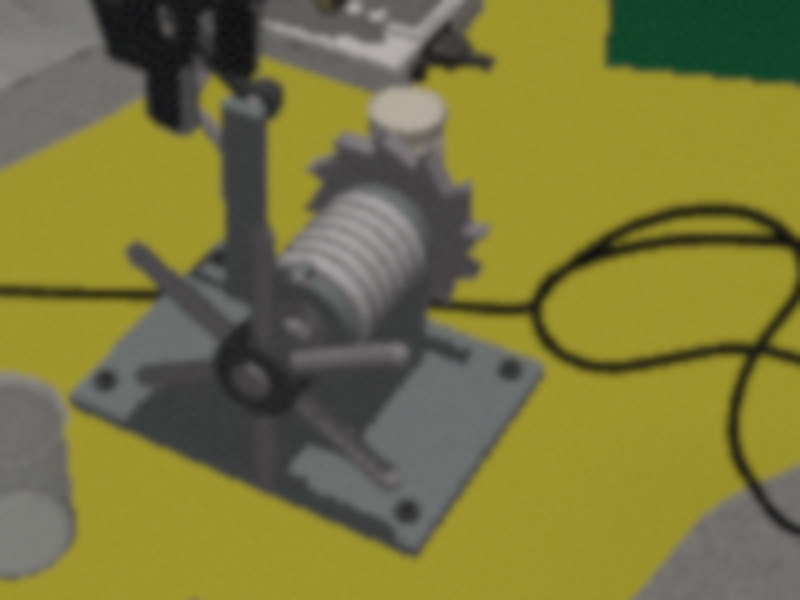

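Spokes stand upright (one near (262,255)), with the others symmetric at about ±0.97–1.05, so the drum is at its stop. On to the pawl pin on its rest.

```bash
python3 -m jog '[{"dx":-28,"dy":17,"dz":0,"rx":0,"ry":0,"rz":0,"hand":45},{"dx":-28,"dy":17,"dz":0,"rx":0,"ry":0,"rz":0,"hand":45},{"dx":-28,"dy":17,"dz":0,"rx":0,"ry":0,"rz":0,"hand":45},{"dx":-28,"dy":17,"dz":0,"rx":0,"ry":0,"rz":0,"hand":45},{"dx":-28,"dy":17,"dz":0,"rx":0,"ry":0,"rz":0,"hand":45}]';python3 -m jog '[{"dx":-28,"dy":17,"dz":0,"rx":0,"ry":0,"rz":-0.12,"hand":45},{"dx":0,"dy":0,"dz":0,"rx":0,"ry":0,"rz":-0.12,"hand":45},{"dx":0,"dy":0,"dz":0,"rx":0,"ry":0,"rz":-0.12,"hand":45},{"dx":0,"dy":0,"dz":0,"rx":0,"ry":0,"rz":-0.12,"hand":45},{"dx":0,"dy":0,"dz":0,"rx":0,"ry":0,"rz":-0.12,"hand":45}]';python3 -m jog '[{"dx":0,"dy":0,"dz":0,"rx":0,"ry":0,"rz":-0.12,"hand":45},{"dx":0,"dy":0,"dz":0,"rx":0,"ry":0,"rz":-0.12,"hand":45},{"dx":0,"dy":0,"dz":0,"rx":0,"ry":0,"rz":-0.12,"hand":45},{"dx":0,"dy":0,"dz":0,"rx":0,"ry":0,"rz":-0.12,"hand":45},{"dx":0,"dy":0,"dz":0,"rx":0,"ry":0,"rz":-0.12,"hand":45}]';python3 -m jog '[{"dx":0,"dy":0,"dz":0,"rx":0,"ry":0,"rz":-0.12,"hand":45},{"dx":0,"dy":0,"dz":0,"rx":0,"ry":0,"rz":-0.12,"hand":45},{"dx":0,"dy":0,"dz":0,"rx":0,"ry":0,"rz":-0.12,"hand":45},{"dx":0,"dy":0,"dz":0,"rx":0,"ry":0,"rz":0,"hand":45},{"dx":0,"dy":0,"dz":0,"rx":0,"ry":0,"rz":0,"hand":45}]'
python3 - <<'E'
from h import *
tell((134,-91.5,172))
U,m=wristU("w10")
for y in (-75,-85,-92,-100,-105):
    k=(abs(U[...,1]-y)<2)&(U[...,2]>150)&(U[...,2]<195)&(abs(U[...,0]-130)<30)&m
    if k.sum(): print(y,k.sum(),np.round([U[...,0][k].min(),U[...,0][k].max(),U[...,2][k].max()],1))
E
```

```text
clock: 22.87
position: [640.7, -91.8, 242.3]
ee_rot: [0.599, 0.801, 0.003, 0.004]
contact_force: [0.2, 1.0, 0.6]
gripper_width: 44.8
clock: 23.28
position: [664.0, -113.2, 241.9]
ee_rot: [0.333, 0.943, 0.001, 0.005]
contact_force: [-0.6, -0.9, 0.4]
gripper_width: 44.9
clock: 23.7
position: [663.8, -112.8, 242.3]
ee_rot: [0.039, 0.999, -0.0, 0.005]
contact_force: [0.6, -0.3, -0.3]
gripper_width: 45.3
clock: 24.12
position: [663.5, -112.9, 242.6]
ee_rot: [-0.136, 0.991, -0.001, 0.005]
contact_force: [0.5, -0.1, 0.2]
gripper_width: 44.7
t 24.12 w 44.7 F [ 0.5 -0.1  0.2] gripU [132.4 -90.  261.3] tool x,y,z in U:
 [[-1.0, 0.02, 0.01], [0.02, 1.0, -0.004], [-0.01, -0.003, -1.0]] off -18.700000000000003
shift tool [-0.8 -1.2 89.3]
-75 79 [129.7 140.7 179.5]
-85 90 [129.5 141.2 179.6]
-92 91 [129.4 141.  179.2]
-100 90 [130.  141.4 179.3]
-105 95 [129.9 141.3 179.5]
```

View pics/w10.png

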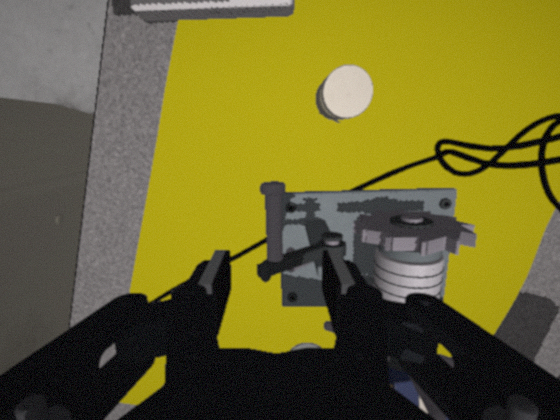

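The pin is at (275,225) between the fingers: centre x≈135, z≈173, so it lies on its rest. Descending and gripping.

```bash
python3 -m jog '[{"dx":-2.5,"dy":-1.5,"dz":20,"rx":0,"ry":0,"rz":-0.02,"hand":45},{"dx":0,"dy":0,"dz":20,"rx":0,"ry":0,"rz":0,"hand":45},{"dx":0,"dy":0,"dz":20,"rx":0,"ry":0,"rz":0,"hand":40},{"dx":0,"dy":0,"dz":15,"rx":0,"ry":0,"rz":0,"hand":40},{"dx":0,"dy":0,"dz":12,"rx":0,"ry":0,"rz":0,"hand":35}]'; python3 -m jog '[{"dx":0,"dy":0,"dz":0,"rx":0,"ry":0,"rz":0,"hand":30},{"dx":0,"dy":0,"dz":0,"rx":0,"ry":0,"rz":0,"hand":30},{"dx":0,"dy":0,"dz":0,"rx":0,"ry":0,"rz":0,"hand":30}]';python3 -c "
from h import *;tell((135,-91.5,172.5))"
```

```text
clock: 24.58
position: [666.2, -113.8, 154.9]
ee_rot: [-0.146, 0.989, -0.001, 0.005]
contact_force: [0.2, -0.1, 0.2]
gripper_width: 35.1
clock: 24.83
position: [667.4, -114.0, 158.2]
ee_rot: [-0.147, 0.989, -0.002, 0.007]
contact_force: [-0.4, 0.3, 0.4]
gripper_width: 30.0
t 24.83 w 30.0 F [-0.4  0.3  0.4] gripU [135.8 -92.2 176.9] tool x,y,z in U:
 [[-1.0, -0.003, 0.013], [-0.003, 1.0, -0.005], [-0.013, -0.005, -1.0]] off -18.700000000000003
shift tool [0.8 0.7 4.4]
```

```bash
python3 -m jog '[{"dx":0.5,"dy":0.5,"dz":4,"rx":0,"ry":0,"rz":0,"hand":20},{"dx":0,"dy":0,"dz":0,"rx":0,"ry":0,"rz":0,"hand":5},{"dx":0,"dy":0,"dz":0,"rx":0,"ry":0,"rz":0,"hand":0},{"dx":0,"dy":0,"dz":0,"rx":0,"ry":0,"rz":0,"hand":0},{"dx":0,"dy":0,"dz":0,"rx":0,"ry":0,"rz":0,"hand":0}]';python3 -c "
from h import *;tell((135,-91.5,172.5))"
python3 - <<'E'
import numpy as np
a=np.arange(2.5,0.0,-.12);x=-(56*np.cos(a)-4*np.sin(a));z=56*np.sin(a)+4*np.cos(a)
for i in range(len(a)-1):print(round(a[i+1],2),"dx",round(-(x[i+1]-x[i]),1),"dz",round(-(z[i+1]-z[i]),1),"at",round(87+x[i+1],1),round(142+z[i+1],1))
E
```

```text
clock: 25.25
position: [666.6, -113.4, 153.8]
ee_rot: [-0.147, 0.989, -0.001, 0.007]
contact_force: [0.9, 0.7, 1.8]
gripper_width: 10.4
t 25.25 w 10.4 F [0.9 0.7 1.8] gripU [135.1 -91.3 172.5] tool x,y,z in U:
 [[-1.0, -0.004, 0.013], [-0.004, 1.0, -0.005], [-0.013, -0.005, -1.0]] off -18.700000000000003
shift tool [ 0.1 -0.2 -0. ]
2.38 dx 4.0 dz -5.4 at 130.3 177.7
2.26 dx 4.6 dz -4.9 at 125.7 182.7
2.14 dx 5.1 dz -4.3 at 120.6 187.0
2.02 dx 5.6 dz -3.7 at 114.9 190.7
1.9 dx 6.0 dz -3.0 at 108.9 193.7
1.78 dx 6.3 dz -2.2 at 102.5 195.9
1.66 dx 6.6 dz -1.5 at 96.0 197.4
1.54 dx 6.7 dz -0.7 at 89.3 198.1
1.42 dx 6.7 dz 0.1 at 82.5 198.0
1.3 dx 6.7 dz 0.9 at 75.9 197.0
1.18 dx 6.5 dz 1.7 at 69.4 195.3
1.06 dx 6.3 dz 2.5 at 63.1 192.8
0.94 dx 5.9 dz 3.2 at 57.2 189.6
0.82 dx 5.5 dz 3.9 at 51.7 185.7
0.7 dx 5.0 dz 4.5 at 46.7 181.1
0.58 dx 4.4 dz 5.1 at 42.4 176.0
0.46 dx 3.8 dz 5.6 at 38.6 170.4
0.34 dx 3.1 dz 6.0 at 35.5 164.4
0.22 dx 2.3 dz 6.3 at 33.2 158.1
0.1 dx 1.5 dz 6.6 at 31.7 151.6
```

Perfectly centred grip. Swinging over.

```bash
python3 -m jog '[{"dx":4,"dy":0,"dz":-5.4,"rx":0,"ry":0,"rz":0,"hand":0},{"dx":4.6,"dy":0,"dz":-4.9,"rx":0,"ry":0,"rz":0,"hand":0},{"dx":5.1,"dy":0,"dz":-4.3,"rx":0,"ry":0,"rz":0,"hand":0},{"dx":5.6,"dy":0,"dz":-3.7,"rx":0,"ry":0,"rz":0,"hand":0},{"dx":6,"dy":0,"dz":-3,"rx":0,"ry":0,"rz":0,"hand":0}]';python3 -c "
from h import *;tell()"
```

```text
clock: 25.67
position: [645.8, -119.9, 176.1]
ee_rot: [-0.148, 0.989, -0.002, 0.012]
contact_force: [6.8, 1.7, 5.4]
gripper_width: 9.7
t 25.67 w 9.7 F [6.8 1.7 5.4] gripU [113.2 -91.6 194.8] tool x,y,z in U:
 [[-1.0, -0.004, 0.023], [-0.005, 1.0, -0.007], [-0.023, -0.007, -1.0]] off -18.700000000000003
```

```bash
python3 -m jog '[{"dx":6.3,"dy":0,"dz":-2.2,"rx":0,"ry":0,"rz":0,"hand":0},{"dx":6.6,"dy":0,"dz":-1.5,"rx":0,"ry":0,"rz":0,"hand":0},{"dx":6.7,"dy":0,"dz":-0.7,"rx":0,"ry":0,"rz":0,"hand":0},{"dx":6.7,"dy":0,"dz":0.1,"rx":0,"ry":0,"rz":0,"hand":0},{"dx":6.7,"dy":0,"dz":0.9,"rx":0,"ry":0,"rz":0,"hand":0}]';python3 -c "
from h import *;tell()"
```

```text
clock: 26.08
position: [617.0, -129.1, 183.9]
ee_rot: [-0.149, 0.989, -0.003, 0.016]
contact_force: [3.3, 2.8, 12.9]
gripper_width: 9.6
t 26.08 w 9.6 F [ 3.3  2.8 12.9] gripU [ 82.8 -92.1 202.6] tool x,y,z in U:
 [[-0.999, -0.006, 0.032], [-0.006, 1.0, -0.01], [-0.032, -0.011, -0.999]] off -18.700000000000003
```

```bash
python3 -m jog '[{"dx":6.5,"dy":0,"dz":1.7,"rx":0,"ry":0,"rz":0,"hand":0},{"dx":6.3,"dy":0,"dz":2.5,"rx":0,"ry":0,"rz":0,"hand":0},{"dx":5.9,"dy":0,"dz":3.2,"rx":0,"ry":0,"rz":0,"hand":0},{"dx":5.5,"dy":0,"dz":3.9,"rx":0,"ry":0,"rz":0,"hand":0},{"dx":5,"dy":0,"dz":4.5,"rx":0,"ry":0,"rz":0,"hand":0}]';python3 -c "
from h import *;tell()"
```

```text
clock: 26.5
position: [584.7, -139.0, 164.9]
ee_rot: [-0.148, 0.989, -0.002, 0.01]
contact_force: [2.8, 1.9, -0.1]
gripper_width: 10.0
t 26.50 w 10.0 F [ 2.8  1.9 -0.1] gripU [ 49.2 -92.3 183.6] tool x,y,z in U:
 [[-1.0, -0.005, 0.02], [-0.005, 1.0, -0.008], [-0.02, -0.008, -1.0]] off -18.700000000000003
```

```bash
python3 -m jog '[{"dx":4.4,"dy":0,"dz":5.1,"rx":0,"ry":0,"rz":0,"hand":0},{"dx":3.8,"dy":0,"dz":5.6,"rx":0,"ry":0,"rz":0,"hand":0},{"dx":3.1,"dy":0,"dz":6,"rx":0,"ry":0,"rz":0,"hand":0},{"dx":2.3,"dy":0,"dz":6.3,"rx":0,"ry":0,"rz":0,"hand":0},{"dx":0.8,"dy":0,"dz":3,"rx":0,"ry":0,"rz":0,"hand":0}]';python3 -c "
from h import *;tell()"
```

```text
clock: 26.92
position: [569.7, -143.5, 135.4]
ee_rot: [-0.147, 0.989, -0.002, 0.008]
contact_force: [2.8, -1.3, 0.8]
gripper_width: 9.7
t 26.92 w 9.7 F [ 2.8 -1.3  0.8] gripU [ 33.7 -92.3 154.1] tool x,y,z in U:
 [[-1.0, -0.004, 0.015], [-0.004, 1.0, -0.006], [-0.015, -0.006, -1.0]] off -18.700000000000003
```

Pawl is at about 0.15 rad. I open, let it drop, rise clear and look.

```bash
python3 -m jog '[{"dx":0,"dy":0,"dz":0,"rx":0,"ry":0,"rz":0,"hand":25},{"dx":0,"dy":0,"dz":0,"rx":0,"ry":0,"rz":0,"hand":40},{"dx":0,"dy":0,"dz":-15,"rx":0,"ry":0,"rz":0,"hand":45},{"dx":0,"dy":0,"dz":-25,"rx":0,"ry":0,"rz":0,"hand":45},{"dx":0,"dy":0,"dz":-25,"rx":0,"ry":0,"rz":0,"hand":45}]';python3 -m jog '[{"dx":0,"dy":0,"dz":-25,"rx":0,"ry":0,"rz":0,"hand":45},{"dx":0,"dy":0,"dz":0,"rx":0,"ry":0,"rz":0,"hand":45},{"dx":0,"dy":0,"dz":0,"rx":0,"ry":0,"rz":0,"hand":45}]'
python3 - <<'E'
from h import *
from bench import arm
tell()
U,m=wristU("w11")
for y in (-75,-85,-92,-100,-105):
    k=(abs(U[...,1]-y)<2)&(U[...,2]>135)&(U[...,2]<170)&(abs(U[...,0]-30)<25)&m
    if k.sum(): print(y,k.sum(),np.round([U[...,0][k].min(),U[...,0][k].max(),U[...,2][k].max()],1))
d=arm.get_image("scene");cv2.imwrite("pics/s11.png",cv2.resize(d["img"][140:290,210:410,::-1],(800,600),interpolation=cv2.INTER_CUBIC))
X,m=cloud(d);U=(X-ORG)@Rz(YAW);spokes(U,m)
E
```

```text
clock: 27.33
position: [566.1, -143.3, 198.8]
ee_rot: [-0.147, 0.989, -0.001, 0.003]
contact_force: [0.8, -0.2, -0.1]
gripper_width: 45.1
clock: 27.58
position: [567.5, -143.2, 225.8]
ee_rot: [-0.147, 0.989, -0.001, 0.007]
contact_force: [1.1, -0.1, -0.3]
gripper_width: 45.1
t 27.58 w 45.1 F [ 1.1 -0.1 -0.3] gripU [ 31.7 -91.4 244.5] tool x,y,z in U:
 [[-1.0, -0.003, 0.013], [-0.003, 1.0, -0.004], [-0.013, -0.004, -1.0]] off -18.700000000000003
-75 74 [ 26.5  37.2 153.2]
-85 77 [ 26.7  37.2 153.2]
-92 83 [ 26.7  38.  154.1]
-100 83 [ 26.8  38.  153.7]
-105 87 [ 26.9  37.9 153.8]
hist [(np.float64(-2.05), 38), (np.float64(-1.95), 47), (np.float64(-1.05), 11), (np.float64(-0.95), 52), (np.float64(-0.15), 13), (np.float64(-0.05), 45), (np.float64(0.05), 13), (np.float64(0.85), 10), (np.float64(0.95), 62), (np.float64(1.95), 19), (np.float64(2.05), 14)]
```

View pics/s11.png

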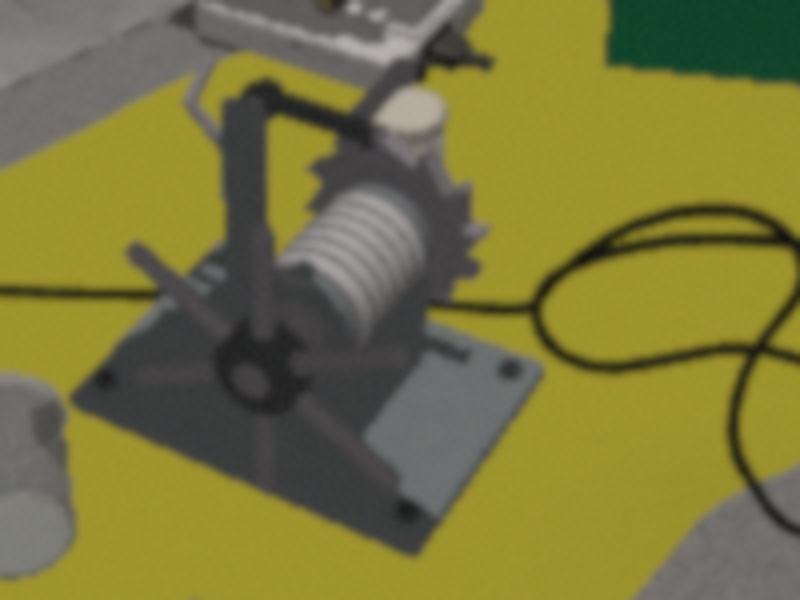

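View pics/w11.png

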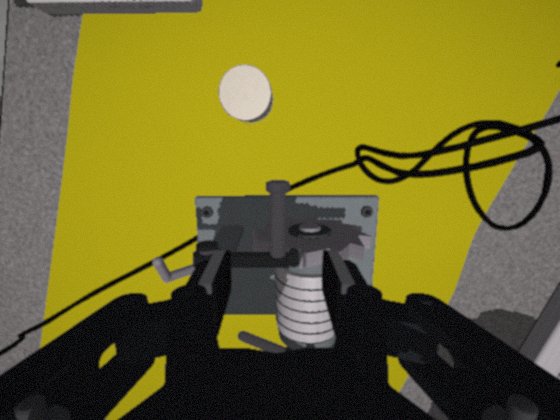

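The pawl is down in the teeth, with the pin at the same place as at the start (x≈32, top z≈153.6), and the spokes are unchanged at the stop. Last, I check that the loose objects haven't moved.

```bash
python3 -m jog '[{"dx":0,"dy":-20,"dz":-25,"rx":0,"ry":0,"rz":0,"hand":45},{"dx":0,"dy":-20,"dz":-20,"rx":0,"ry":0,"rz":0,"hand":45},{"dx":0,"dy":-20,"dz":0,"rx":0,"ry":0,"rz":0,"hand":45},{"dx":0,"dy":0,"dz":0,"rx":0,"ry":0,"rz":0,"hand":45},{"dx":0,"dy":0,"dz":0,"rx":0,"ry":0,"rz":0,"hand":45}]'
python3 - <<'E'
from h import *
from bench import arm
d=arm.get_image("top");cv2.imwrite("pics/top9.png",cv2.resize(d["img"][150:320,190:400,::-1],(800,648)[:2] if 0 else (740,599)))
a=dict(np.load("top0.npz"));s0=dict(np.load("scene0.npz"));s=arm.get_image("scene")
def box(i):
    h=cv2.cvtColor(i,cv2.COLOR_RGB2HSV);m=cv2.inRange(h,(105,70,30),(130,255,160));n,_,st,c=cv2.connectedComponentsWithStats(m);k=[q for q in range(1,n) if st[q,4]>150];return [(np.round(c[q],1).tolist(),int(st[q,4])) for q in k]
print(box(a["img"]),box(d["img"]))
for n,(r,c) in dict(beaker=(slice(195,242),slice(205,250)),jar=(slice(170,205),slice(345,382))).items(): print(n,np.abs(a["img"][r,c].astype(int)-d["img"][r,c]).mean())
r,c=slice(225,295),slice(185,240);print("scene beaker",np.abs(s0["img"][r,c].astype(int)-s["img"][r,c]).mean())
tell()
E
```

```text
clock: 28.1
position: [583.6, -201.0, 267.7]
ee_rot: [-0.146, 0.989, -0.0, 0.004]
contact_force: [-0.3, 1.2, 0.4]
gripper_width: 44.8
[([509.8, 217.6], 877), ([226.3, 288.7], 1185)] [([509.8, 217.6], 877), ([226.3, 288.7], 1188)]
beaker 2.2037825059101657
jar 65.08442728442728
scene beaker 4.881558441558441
t 28.20 w 45.0 F [-0.1  0.6 -0.1] gripU [  30.7 -150.5  286.7] tool x,y,z in U:
 [[-1.0, -0.003, 0.008], [-0.003, 1.0, -0.002], [-0.008, -0.002, -1.0]] off -18.700000000000003
```

View pics/top9.png

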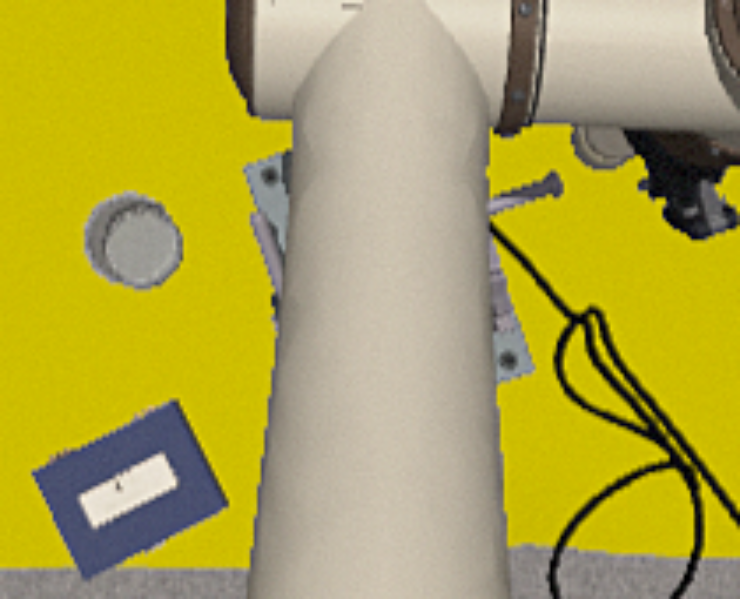

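Slide box and beaker haven't moved. The arm hides the jar here, but in the wrist view it stands where it did at the start. Handing in.

```bash
python3 -c "
from bench import arm
print(arm.job_done())"
```

```text
the job is handed in; nothing more can be done
None
```

I handed the job in at about 28 s. The drum is wound back to its end stop, the pawl is back in the teeth and nothing is held; no verdict was reported.

**What I did**
- **Pawl back:** I pinched the pin, lifted the pawl over and laid it on its rest. Later its pin measured in the rest position.
- **Drum:** I wound it from about 2.6 rad to the stop in four holds. In the first hold the spoke slipped out because I had pinched about 7 mm off centre. The second hold lagged, because the pads resist the spoke turning between them. For the last two I tilted the hand with the spoke, and it followed properly.
- **Pawl home:** I swung the pawl back over, let go at about 0.15 rad and let it drop.

**Last checks**
- **Drum at stop:** in the last hold the hand stopped advancing while the push force climbed past 20 N. The top spoke then read within about 0.02 rad of upright, and was unchanged after the pawl dropped.
- **Pawl home:** the pin is back at its starting position (x≈32, top z≈153.6 mm). That is 1–2 mm above the nominal height, about what the calibration allows.
- **Hand clear:** the hand was clear of the unit with about zero contact force.
- **Loose items:** slide box and beaker are unchanged in the top view. The arm hid the jar there, so that one comparison could not be used. In the wrist view after the pawl dropped, the jar stood where it had at the start, judged by eye.

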